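Turn the long lighter round in the bamboo caddy and shut the door

TASK

The red long-reach lighter was put away back to front: its steel nozzle is sticking out of the open bay of the bamboo caddy. Draw it right out, lay it flat on the cabinet top in front of the caddy and let go, then slide it back into the same bay the right way round, nozzle first, until the whole lighter is inside. Last, slide the caddy's front door all the way across to shut that bay, leaving the other things on the cabinet where they are.

Things in the scene. Friction and masses are not known exactly. Their poses are not given: they have to be found in the camera images.
- lighter: Long-reach gas lighter lying flat, 180 mm long, 70 g. Origin: middle of underside; x axis runs from handle butt (x -90 mm) to nozzle tip (x +90), z up. Red handle 20 mm high: 26 mm wide for x -90 to -20, 32 mm wide to x +12; black trigger juts 9 mm from its -y side at x -26. Steel nozzle x 12 to 90, 11 mm dia, centre line 10 mm above underside. Starts on the left bay's floor.
- lighter_butt (a point): Middle of the flat end of the lighter's handle, 10 mm above its underside (lighter x = -90 mm). At the start it is about 100 to 120 mm inside the bay.
- lighter_tip (a point): Open end of the lighter's nozzle, on its centre line (lighter x = +90 mm). At the start it is 62 to 82 mm out in front of the caddy.
- caddy: Bamboo caddy, held in place; 230 mm wide (y), 210 deep (x), front facing about the robot's left. Origin: on the cabinet top under the middle of its front edge; x points into the caddy, y along its front, z up. Low deck on top at z 73 mm; behind x 105 remote slots rise to 133 mm, a white remote in them to 205. Under the deck two front-opening bays, left y 4 to 107 mm, right y -107 to -4.
- left_bay (a point): Middle of the left bay's floor at the caddy's front edge (caddy x 0, y 55.5, z 10 mm). The bay is 103 mm wide, open from z 10 to 62 mm, level floor, rear wall at caddy x 202 mm: pushed to the back the lighter's butt is 22 mm inside the front edge. The door runs at caddy x 4 to 10 mm, so the butt must be more than 10 mm inside for it to pass.
- caddy_door (a joint): Sliding bamboo door, m, moving to the caddy's +y: 0 = covers the right bay, 0.109 = stop, covers the left bay (shut over the lighter). Friction about 1 N, no spring. The panel is 113 mm wide, its middle is at caddy y = -54.5 mm + the joint value.
- door_pull (a point): Middle of the door's upright bamboo pull: 12 mm wide along the front, 34 mm tall (17 to 52 mm above the cabinet top), standing out to 18 mm before the caddy's front edge and free in front, above and at its sides. This point is 9 mm before the front edge, 35 mm above the cabinet top.
- silver_remote: Silver aluminium remote, 165 x 40 x 12 mm, lying flat along the caddy's left side; leave alone. Origin: middle of its underside.
- black_remote: Matte black soundbar remote, 145 x 42 x 17 mm, lying flat behind the caddy; leave alone. Origin: middle of its underside.
- tealight_holder: Empty clear glass tealight holder, 72 mm across, 62 mm tall, standing in the robot's left part of the cabinet top; leave alone. Origin: middle of its underside.
- tin: Stainless steel tin with a screw-top lid, 83 mm across, 72 mm tall, standing in the robot's left part of the cabinet top; leave alone. Origin: middle of its underside.
- candle_jar: Amber glass candle jar with wooden lid, 77 mm across, 92 mm tall, standing in the robot's left part of the cabinet top; leave alone. Origin: middle of its underside.
- glasses_case: Dark blue hard sunglasses case, 62 x 158 x 42 mm, standing in the robot's left part of the cabinet top; leave alone. Origin: middle of its underside.
- dish: Blue ceramic dish, 104 mm across, 30 mm tall, standing in the robot's left part of the cabinet top; leave alone. Origin: middle of its underside.

How it is judged:
By the outcome, as a careful person would: the job done as asked, in the order asked, and still so for the second after the job is handed in, with the robot touching nothing.
It also fails if it takes over 72 s, if anything falls off the work surface, if the arm or the gripper's body presses on something with over 40 N, if the wrist force passes 120 N, or if a joint passes its speed limit or range.

ROBOT

A 6-joint arm with a two-finger parallel gripper is mounted at the origin on the work surface. World frame = base frame: x ahead of the robot, y to its left, z up, the work surface at z = 0. Lengths are in m, angles in rad, forces in N, time in s.
With the tool pointing down it reaches from about 0.35 to 0.775 m from the base axis. Payload 7.3 kg.
Tool frame: the origin (TCP) lies between the finger pads; the fingertips stand 11 mm ahead of it and the grasp point (between the pads) lies 8 mm behind it; z points along the fingers, y is the line along which they close (so a half turn about z gives the same grasp; the last joint's range is limited). The gripper opens to 92 mm and grips with 3 to 60 N. Pads are 19 mm wide; open, the fingers measure 130 mm over their backs; the gripper's body (75 mm by 190 mm) begins 47 mm behind the grasp point.
Start: joints at [1.058, 0.342, 1.524, -0, 1.275, -0.146], TCP at [0.188, 0.49, 0.199] pointing down, gripper open.
Joint ranges: [-2.53, 2.53], [-0.77, 2.02], [0.04, 2.7], [-1, 4.14], [0.28, 2.66], [-3.11, 3.11]. Speed limits (rad/s): [2.57, 2.57, 3.14, 3.14, 3.14, 3.14].

INTERFACE

Orientations are given as a 3x3 rotation matrix whose columns are the frame's x, y, z axes.
In Python, from station import ctrl gives the robot as it stands.
- The arm moves only by the shell command python3 steer.py 'ROWS'. ROWS is a JSON list of rows, 1 to 5 of them, each of 5 numbers: dx, dy, dz in m, then a turn about the tool's z in rad, then the opening from 0.0 (shut) to 1.0 (fully open); each row is the pose to reach, as a shift and turn from the pose commanded when the command began, along the tool's axes at that moment; what a row does not reach only later rows make up. A row lasts 1/8 s, in which the tool goes at most 0.0625 m and 0.188 rad, less where a joint would pass 70% of its speed; a pose out of reach is approached as far as the arm can. The fingers move at their own pace and stop on an object; the grip force is fixed at half the most. Time passes only in rows, so rows that do not move let the fingers close. It prints the time, the measured TCP pose, the force, the opening and the grip force at its end.
- ctrl.get_obs(): the state, without advancing time (a new reading comes with each control period).
- ctrl.get_image(name): name is "scene" or "side" or "wrist"; returns a dict with "img" (480x640x3 uint8, blue, green, red), "mtx" (3x3 intrinsics, pixels), "pose" (4x4, takes a point from camera to world coordinates). Camera axes: x right, y down, z forward; pixel columns grow to the right and rows downward; lengths in m; the calibration is good to about 2 mm. The wrist camera is an equidistant fisheye: a pixel r from the principal point sees the ray r / f radians off the axis. A picture is of the moment at which its call begins. There is no depth.
- ctrl.finish_job(): hands the job in; it is judged then, once.
The state is a dict: "t": time; "qpos": joint angles; "dq": joint speeds; "effort": joint torques, N m; "eef_pos": TCP position; "orientation": TCP orientation; "wrist_force": force on the tool from outside, world axes, zero at the start; "wrist_torque": the same for the moment, N m; "opening": opening from 0.0 (shut) to 1.0 (fully open); "finger_force": force on a finger pad.
Only numpy, scipy, OpenCV 4.12 (cv2) and the standard library are available. Lean on these libraries where they do the work, as an engineer would, in place of code of your own. Each camera call takes 0.05 s, during which the arm holds its last target. There are 200 camera calls.

## Working session

There is one attempt and no reset: what is moved stays moved. The work goes in short steps, Python scripts to look and compute and a shell command to move; the robot and the scene stay as the last step left them, time stands still between calls to the robot, and variables do not carry over. Pictures are saved under pics/ and viewed, at most 10 in all, crops included, and the job is handed in when it is done.

```bash
ls; mkdir -p pics; cat > h.py <<'E'
import numpy as np,cv2
from station import ctrl
def grab(n,f=None):
    d=ctrl.get_image(n)
    if f: cv2.imwrite('pics/'+f,d['img'])
    return d
def ray(d,u,v):
    K=np.array(d['mtx']);P=np.array(d['pose'])
    r=np.array([(u-K[0,2])/K[0,0],(v-K[1,2])/K[1,1],1.])
    return P[:3,3],P[:3,:3]@r
def onz(d,u,v,z):
    o,r=ray(d,u,v);return o+r*(z-o[2])/r[2]
def proj(d,p):
    K=np.array(d['mtx']);P=np.array(d['pose'])
    c=P[:3,:3].T@(np.array(p)-P[:3,3]);q=K@c;return q[:2]/q[2]
E
python3 - <<'E'
from h import *
for n in('scene','side'):
    d=grab(n,n+'0.png');print(n,np.round(d['pose'],3).tolist(),np.round(d['mtx'],1).tolist())
o=ctrl.get_obs();print(o['t'],o['eef_pos'],np.round(o['orientation'],3).tolist(),o['opening'])
E
```

```text
pics
station.py
steer.py
scene [[-0.138, 0.581, -0.802, 1.779], [0.99, 0.081, -0.112, 0.162], [0.0, -0.81, -0.587, 0.924], [0.0, 0.0, 0.0, 1.0]] [[594.0, 0.0, 319.9], [0.0, 594.0, 241.6], [0.0, 0.0, 1.0]]
side [[0.728, -0.507, 0.462, 0.015], [-0.686, -0.528, 0.501, -0.628], [-0.01, -0.681, -0.732, 0.971], [0.0, 0.0, 0.0, 1.0]] [[586.4, 0.0, 318.9], [0.0, 586.4, 240.8], [0.0, 0.0, 1.0]]
0.1 [0.18806878 0.48976252 0.1983367 ] [[-0.933, 0.359, -0.001], [0.359, 0.933, -0.001], [0.0, -0.001, -1.0]] 1.001696608851732
```

View pics/scene0.png

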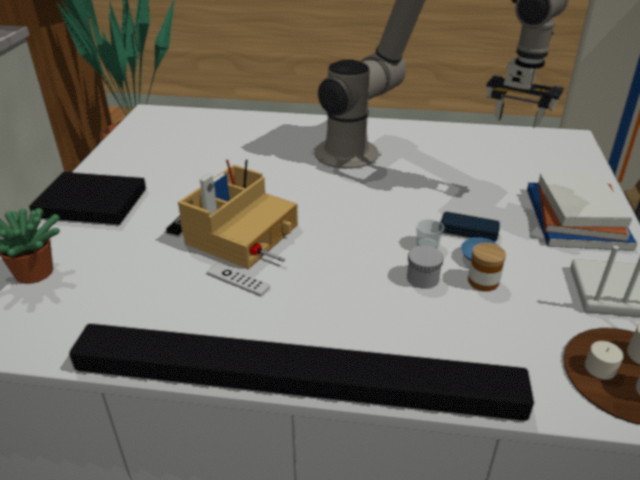

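View pics/side0.png

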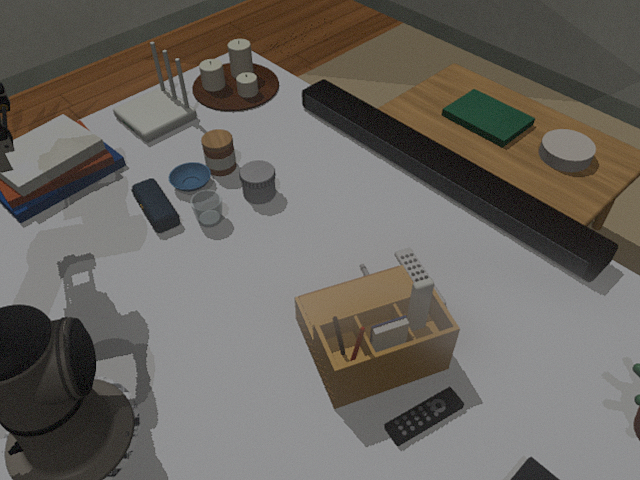

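Scene: the caddy is at (240,220), with the lighter's red at (256,249), the nozzle tip at about (284,262) and the door pull at about (287,228). Side: the view is from behind the caddy, with the nozzle tip at about (364,267). I'll enlarge the scene view.

```bash
python3 - <<'E'
from h import *
a=cv2.imread('pics/scene0.png')[160:300,165:325]
cv2.imwrite('pics/c0.png',cv2.resize(a,None,fx=5,fy=4.2857,interpolation=cv2.INTER_CUBIC))
d=grab('scene')
for n,u,v,z in[('tip',284,262,.02),('red',256,249,.02),('pull',287,228,.035),('tin',424,280,0),('tealight',430,248,0),('silver',238,280,0.012)]:print(n,onz(d,u,v,z).round(3))
d=grab('side')
print(onz(d,364,267,.02).round(3))
for n,u,v in[('backL',338,408),('backR',447,364)]:print(n,onz(d,u,v,0).round(3))
for n,u,v in[('deckfrontnear',295,300),('deckfrontfar',395,270)]:print(n,onz(d,u,v,.073).round(3))
E
```

```text
tip [ 0.641 -0.086  0.02 ]
red [ 0.598 -0.167  0.02 ]
pull [ 0.516 -0.102  0.035]
tin [ 0.639  0.259 -0.   ]
tealight [0.505 0.275 0.   ]
silver [ 0.716 -0.185  0.012]
[ 0.631 -0.099  0.02 ]
backL [ 0.372 -0.284  0.   ]
backR [ 0.583 -0.362  0.   ]
deckfrontnear [ 0.442 -0.095  0.073]
deckfrontfar [ 0.636 -0.177  0.073]
```

View pics/c0.png

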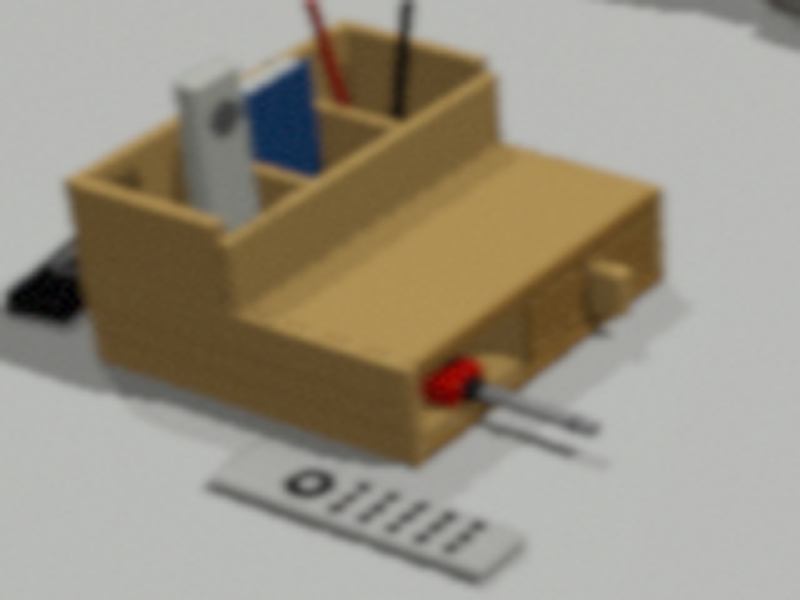

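The crop, at 5x and 4.29x, shows the deck's front edge from (660,190) to (415,370) and the door pull at (610,290). The nozzle runs from the red handle at (455,380) to its tip at (595,428). I'll use these to fix the caddy frame, then move the wrist over the front for a closer look.

```bash
python3 - <<'E'
from h import *
d=grab('scene')
c=lambda x,y:(165+x/5,160+y/4.2857)
for n,x,y,z in[('R',660,190,.073),('L',415,370,.073),('Lbot',416,465,0),('backLbot',100,360,0),('deckbackL',240,318,.073),('tip',597,430,.02),('nozroot',478,388,.02),('silverfront',483,582,0),('silver2',525,540,.012)]:print(n,onz(d,*c(x,y),z).round(3))
E
python3 steer.py '[[-0.06,-0.03,0,0,1],[-0.12,-0.06,0,0,1],[-0.18,-0.09,0,0,1],[-0.23,-0.12,0,0,1],[-0.28,-0.15,0,0,1]]'
```

```text
R [ 0.456 -0.084  0.073]
L [ 0.659 -0.169  0.073]
Lbot [ 0.654 -0.175  0.   ]
backLbot [ 0.576 -0.365  0.   ]
deckbackL [ 0.622 -0.267  0.073]
tip [ 0.634 -0.087  0.02 ]
nozroot [ 0.603 -0.154  0.02 ]
silverfront [ 0.751 -0.12   0.   ]
silver2 [ 0.727 -0.104  0.012]
t: 0.88
eef_pos: [0.3936, 0.2522, 0.199]
orientation: [[-0.934, 0.359, 0.0], [0.359, 0.934, 0.0], [-0.0, 0.0, -1.0]]
wrist_force: [0.7, 0.9, 0.3]
opening: 1.001
finger_force: 0.0
```

```bash
python3 steer.py '[[-0.06,-0.033,0,0.18,1],[-0.12,-0.066,0,0.36,1],[-0.18,-0.1,0,0.54,1],[-0.24,-0.133,0,0.72,1],[-0.3,-0.166,0,0.9,1]]'; python3 steer.py '[[0,0,0,0.18,1],[0,0,0,0.36,1],[0,0,0,0.54,1],[0,0,0,0.69,1],[0,0,0,0.69,1]]'
python3 - <<'E'
from h import *
d=grab('wrist','w1.png');print(np.round(d['pose'],3).tolist(),d['mtx']);print(ctrl.get_obs()['qpos'])
E
```

```text
t: 1.5
eef_pos: [0.5946, 0.0127, 0.1989]
orientation: [[-0.293, 0.956, 0.0], [0.956, 0.293, 0.0], [0.0, 0.0, -1.0]]
wrist_force: [0.9, 1.0, 0.3]
opening: 1.001
finger_force: 0.0
t: 2.12
eef_pos: [0.5934, 0.0145, 0.1987]
orientation: [[0.375, 0.927, -0.0], [0.927, -0.375, 0.0], [-0.0, -0.0, -1.0]]
wrist_force: [0.7, 0.2, -0.6]
opening: 0.998
finger_force: 0.0
[[0.927, -0.362, -0.102, 0.62], [-0.376, -0.892, -0.25, 0.082], [-0.001, 0.27, -0.963, 0.384], [0.0, 0.0, 0.0, 1.0]] [[371.64829954   0.         318.49507429]
 [  0.         371.64829954 243.00491314]
 [  0.           0.           1.        ]]
[-1.04607504e-01  4.69396869e-01  1.32551071e+00  6.74565627e-05
  1.34696667e+00  2.78222227e-01]
```

View pics/w1.png

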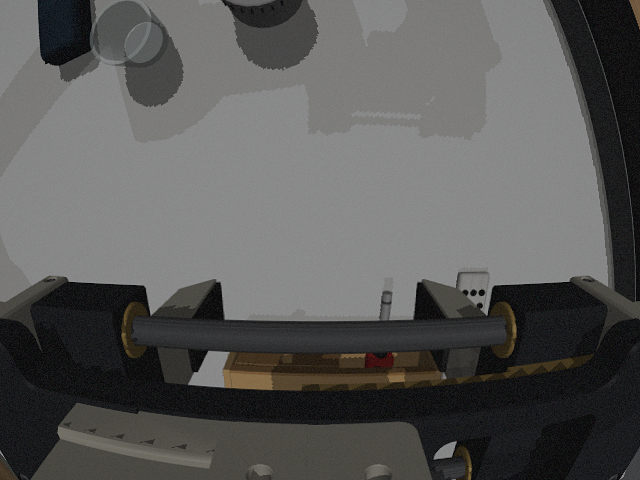

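The wrist view shows the nozzle from its tip at (387,292) down to the handle at (380,355), between the fingers. The caddy front is at the bottom, row 352, with its left part hidden. I'll mask the nozzle and the red handle to get positions.

```bash
cat >> h.py <<'E'
def wray(d,u,v):
    K=np.array(d['mtx']);P=np.array(d['pose'])
    x=np.array([u-K[0,2],v-K[1,2]])/K[0,0];t=np.hypot(*x)
    r=np.array([*(x*np.sin(t)/max(t,1e-9)),np.cos(t)]);return P[:3,3],P[:3,:3]@r
def wz(d,u,v,z):
    o,r=wray(d,u,v);return o+r*(z-o[2])/r[2]
def red(im):
    h=cv2.cvtColor(im,cv2.COLOR_BGR2HSV);return cv2.inRange(h,(0,150,60),(8,255,255))|cv2.inRange(h,(172,150,60),(180,255,255))
E
python3 - <<'E'
from h import *
d=grab('wrist');im=d['img']
for n,u,v,z in[('tip',387,291,.02),('noz2',382,345,.02),('frontR_top',229,353,.073),('frontL_top',438,352,.073)]:print(n,wz(d,u,v,z).round(4))
v,u=np.nonzero(red(im)[340:380,350:410]);print(u.min()+350,u.max()+350,v.min()+340,v.max()+340)
c=im[260:400,200:480];cv2.imwrite('pics/w1c.png',cv2.resize(c,None,fx=2.8,fy=2.8,interpolation=cv2.INTER_CUBIC))
E
```

```text
tip [ 0.6298 -0.0898  0.02  ]
noz2 [ 0.6036 -0.1522  0.02  ]
frontR_top [ 0.4615 -0.0714  0.073 ]
frontL_top [ 0.6568 -0.151   0.073 ]
365 393 353 366
```

View pics/w1c.png

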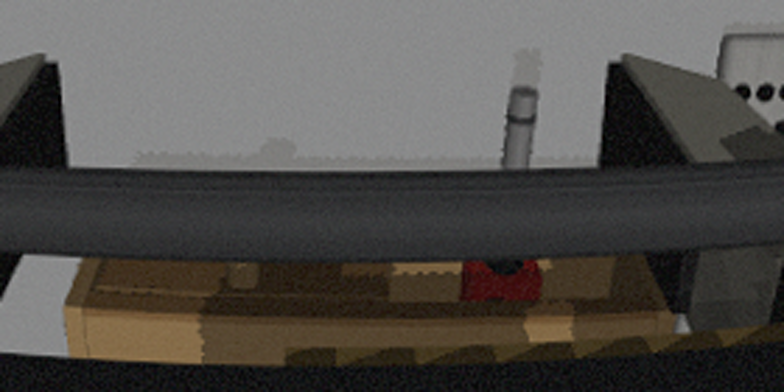

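The crop, at 2.8x, shows the nozzle tip at (523,90), its mid-point at (517,165) and its root at (505,262). The deck's top front edge runs from (68,308) to (672,312), and the door pull is at about (242,275).

```bash
python3 - <<'E'
from h import *
d=grab('wrist')
c=lambda x,y:(200+x/2.8,260+y/2.8)
for n,x,y,z in[('tip',523,90,.02),('mid',517,165,.02),('root',505,262,.02),('R',68,308,.073),('L',672,312,.073),('pull top',242,265,.052)]:print(n,wz(d,*c(x,y),z).round(4))
o=ctrl.get_obs();print(o['eef_pos'],o['qpos'][5])
s=grab('scene');im=s['img']
v,u=np.nonzero(red(im)[235:262,245:275]);print('scene red',u.mean()+245,v.mean()+235)
E
```

```text
tip [ 0.6291 -0.091   0.02  ]
mid [ 0.6169 -0.121   0.02  ]
root [ 0.5983 -0.1627  0.02  ]
R [ 0.4464 -0.0885  0.073 ]
L [ 0.6531 -0.1765  0.073 ]
pull top [ 0.5083 -0.1046  0.052 ]
[0.5934634  0.01454874 0.19883184] 0.2787174280259412
scene red 254.2659574468085 248.72340425531914
```

```bash
python3 steer.py '[[-0.04,0.03,0.03,0,0.5],[-0.08,0.06,0.06,0,0.5],[-0.102,0.072,0.11,0,0.5],[-0.102,0.072,0.13,0,0.5],[-0.102,0.072,0.13,0,0.5]]'
python3 - <<'E'
from h import *
d=grab('wrist','w2.png');print(np.round(d['pose'],3).tolist())
E
```

```text
t: 2.95
eef_pos: [0.6205, -0.1071, 0.067]
orientation: [[0.376, 0.927, -0.004], [0.927, -0.376, 0.001], [-0.0, -0.004, -1.0]]
wrist_force: [0.3, 0.5, 0.5]
opening: 0.523
finger_force: 0.0
[[0.926, -0.362, -0.106, 0.648], [-0.377, -0.892, -0.248, -0.04], [-0.005, 0.27, -0.963, 0.252], [0.0, 0.0, 0.0, 1.0]]
```

View pics/w2.png

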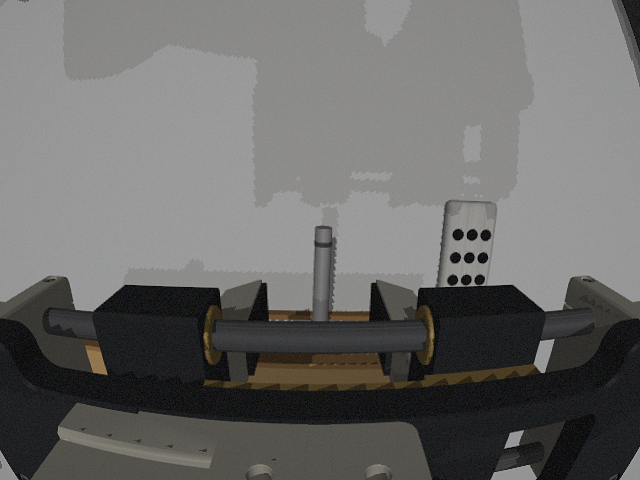

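The nozzle, with its tip at (323,227), lies centred between the fingers, whose inner faces are at about columns 266 and 372. I'll go down and grip.

```bash
python3 -c "
from h import *
d=grab('wrist');print(wz(d,323,227,.02).round(4),wz(d,321,318,.02).round(4))"
python3 steer.py '[[0,0,0.03,0,0.5],[0,0,0.047,0,0.5],[0,0,0.047,0,0.5],[0,0,0.047,0,0],[0,0,0.047,0,0]]'; python3 steer.py '[[0,0,0,0,0],[0,0,0,0,0]]'
```

```text
[ 0.6304 -0.0916  0.02  ] [ 0.6047 -0.1518  0.02  ]
t: 3.68
eef_pos: [0.6225, -0.1072, 0.0231]
orientation: [[0.376, 0.926, 0.002], [0.926, -0.376, -0.0], [0.0, 0.002, -1.0]]
wrist_force: [0.4, -0.4, 0.1]
opening: 0.334
finger_force: 0.0
t: 3.92
eef_pos: [0.6219, -0.1071, 0.0222]
orientation: [[0.376, 0.926, 0.0], [0.926, -0.376, -0.0], [0.0, 0.0, -1.0]]
wrist_force: [0.5, -0.8, -0.1]
opening: 0.116
finger_force: 0.0
```

```bash
python3 steer.py '[[0,0,0,0,0],[0.01,0,-0.001,0,0],[0.04,0.001,-0.001,0,0],[0.075,0.001,-0.001,0,0],[0.11,0.002,-0.001,0,0]]'; python3 steer.py '[[0.03,0,0,0,0],[0.06,0.001,0,0,0],[0.065,0.001,0,0,0],[0.065,0.001,0.005,0,0],[0.065,0.001,0.01,0,0]]'
python3 - <<'E'
from h import *
grab('wrist','w3.png')
E
```

```text
t: 4.55
eef_pos: [0.6656, -0.0043, 0.023]
orientation: [[0.377, 0.926, 0.0], [0.926, -0.377, 0.0], [0.0, 0.0, -1.0]]
wrist_force: [-0.2, 0.3, 0.2]
opening: -0.0
finger_force: 0.0
t: 5.18
eef_pos: [0.69, 0.0529, 0.0124]
orientation: [[0.377, 0.926, -0.001], [0.926, -0.377, -0.0], [-0.0, -0.001, -1.0]]
wrist_force: [-0.4, 0.3, -0.9]
opening: 0.009
finger_force: 0.0
```

View pics/w3.png

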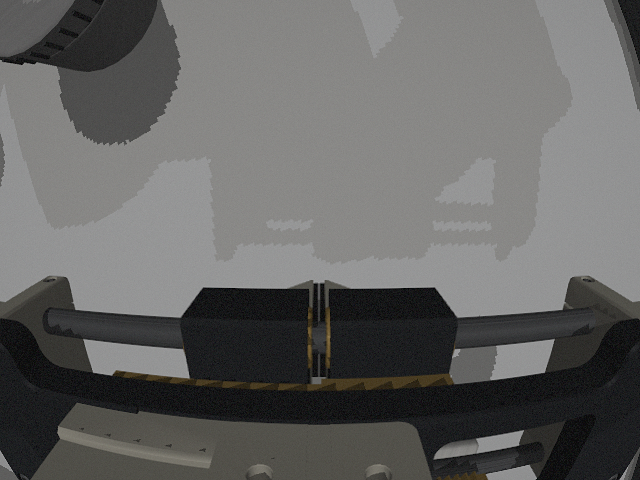

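The fingers are shut and empty, so the nozzle slipped out. I'll check where the lighter is.

```bash
python3 steer.py '[[0,0,-0.06,0,0.5],[0,0,-0.06,0,0.5],[0.03,0,-0.06,0,0.5]]'
python3 - <<'E'
from h import *
w=grab('wrist')['img'];s=grab('scene')['img']
a=cv2.resize(s[220:290,225:305],(400,350),interpolation=cv2.INTER_CUBIC)
b=cv2.resize(w,(400,300));p=np.zeros((350,800,3),np.uint8);p[:,:400]=a;p[:300,400:]=b
cv2.imwrite('pics/p4.png',p)
E
```

```text
t: 5.6
eef_pos: [0.702, 0.0791, 0.0738]
orientation: [[0.38, 0.925, 0.001], [0.925, -0.38, -0.001], [-0.0, 0.001, -1.0]]
wrist_force: [0.2, 1.2, 0.1]
opening: 0.279
finger_force: 0.0
```

View pics/p4.png

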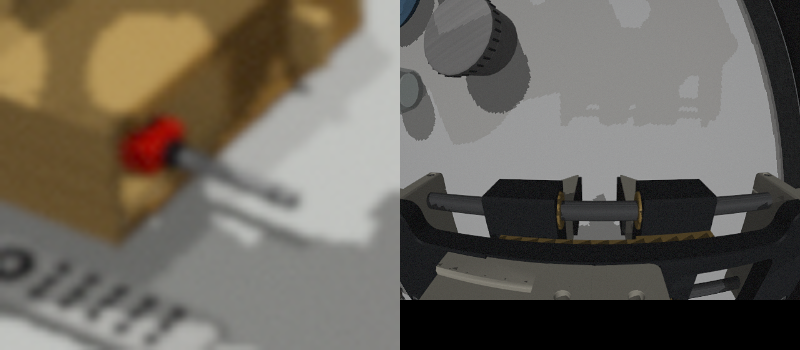

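The lighter has not moved: the nozzle tip is still at about scene (283,260). The fingers were still closing, or too high, when I pulled. I'll regrip with the pads centred on the nozzle and check the force before pulling.

```bash
python3 steer.py '[[-0.06,-0.001,0,0,0.5],[-0.12,-0.002,0,0,0.5],[-0.17,-0.003,0,0,0.5],[-0.2,-0.004,0,0,0.5],[-0.203,-0.004,0.0,0,0.5]]'; python3 steer.py '[[0,0,0.03,0,0.5],[0,0,0.055,0,0.5],[0,0,0.06,0,0.4],[0,0,0.06,0,0],[0,0,0.06,0,0]]';  python3 steer.py '[[0,0,0,0,0],[0,0,0,0,0],[0,0,0,0,0]]'
```

```text
t: 6.32
eef_pos: [0.6202, -0.1077, 0.0726]
orientation: [[0.38, 0.925, -0.001], [0.925, -0.38, -0.0], [-0.0, -0.001, -1.0]]
wrist_force: [-0.1, 0.4, -0.0]
opening: 0.501
finger_force: 0.0
t: 6.95
eef_pos: [0.6225, -0.1048, 0.0141]
orientation: [[0.376, 0.927, 0.002], [0.927, -0.376, -0.0], [0.0, 0.002, -1.0]]
wrist_force: [0.7, -0.3, -0.1]
opening: 0.235
finger_force: 0.0
t: 7.32
eef_pos: [0.6217, -0.1049, 0.0132]
orientation: [[0.376, 0.926, 0.0], [0.926, -0.376, -0.0], [0.0, 0.0, -1.0]]
wrist_force: [0.0, 0.1, 0.4]
opening: 0.003
finger_force: 0.0
```

```bash
python3 - <<'E'
from h import *
w=grab('wrist')['img'];s=grab('scene')['img']
a=cv2.resize(s[200:290,215:325],(400,327),interpolation=cv2.INTER_CUBIC)
b=cv2.resize(w[190:430,160:480],(400,300));p=np.zeros((330,800,3),np.uint8);p[:327,:400]=a;p[:300,400:]=b
cv2.imwrite('pics/p5.png',p)
E
```

```text
(no output)
```

View pics/p5.png

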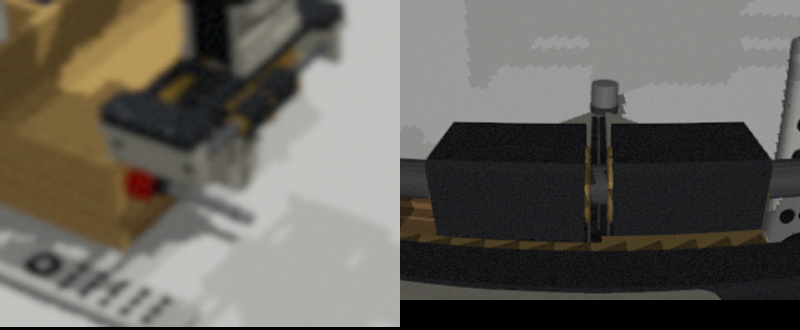

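The wrist crop shows the nozzle tip at (604,90), in line with the closed fingers. In the scene crop the nozzle is not hidden by the near finger. I'll check the heights and positions by projection and by triangulating the tip across two views.

```bash
python3 - <<'E'
from h import *
s=grab('scene');w=grab('wrist');o=ctrl.get_obs();e=np.array(o['eef_pos']);R=np.array(o['orientation']);print(e,o['opening'])
for k in(.011,0,-.03):
    for y in(0,.01,.019): print('proj',k,y,proj(s,e+R@[0,y,k]).round(1))
def tri(o1,r1,o2,r2):
    A=np.c_[r1,-r2];t=np.linalg.lstsq(A,o2-o1,rcond=None)[0];a=o1+t[0]*r1;b=o2+t[1]*r2;return (a+b)/2,np.linalg.norm(a-b)
tip_w=(160+(604-400)*.8,190+84*.8)
ro=ray(s,283.8,259.2)
print('tip tri',tri(*ro,*wray(w,*tip_w)),tip_w)
for z in(.01,.02,.03):print(wz(w,*tip_w,z).round(4),onz(s,283.8,259.2,z).round(4))
d=grab('side');print('side',[proj(d,(x,y,.02)).round(1) for x,y in((.630,-.0916),(.622,-.105))])
E
```

```text
[ 0.62161562 -0.10482491  0.01289491] 0.00682534169328321
proj 0.011 0 [278.5 262.3]
proj 0.011 0.01 [276.3 264.5]
proj 0.011 0.019 [274.3 266.4]
proj 0 0 [278.3 258.9]
proj 0 0.01 [276.1 261. ]
proj 0 0.019 [274.1 262.9]
proj -0.03 0 [277.8 249.3]
proj -0.03 0.01 [275.6 251.4]
proj -0.03 0.019 [273.6 253.3]
tip tri (array([ 0.62893404, -0.09046173,  0.01950603]), np.float64(0.0024919651086368713)) (323.20000000000005, 257.2)
[ 0.6278 -0.0946  0.01  ] [ 0.6173 -0.0918  0.01  ]
[ 0.6289 -0.0916  0.02  ] [ 0.6301 -0.089   0.02  ]
[ 0.63   -0.0886  0.03  ] [ 0.6428 -0.0863  0.03  ]
side [array([361. , 265.3]), array([363. , 270.8])]
```

Two cues, the finger edges at wrist row 280 and the missing occlusion in the scene view, suggest the real fingertips are higher than the stated TCP implies. I'll probe downward with the fingers open and watch the force.

```bash
python3 steer.py '[[0,0,0,0,0.5],[0,0,0,0,0.5],[0,0,0,0,0.5],[0,0,0.002,0,0.5],[0,0,0.002,0,0.5]]'; python3 steer.py '[[0,0,0.002,0,0.5],[0,0,0.002,0,0.5]]'; python3 steer.py '[[0,0,0.002,0,0.5],[0,0,0.002,0,0.5]]'
```

```text
t: 8.2
eef_pos: [0.6215, -0.1048, 0.0107]
orientation: [[0.376, 0.926, -0.0], [0.926, -0.376, 0.0], [0.0, -0.0, -1.0]]
wrist_force: [-0.9, 0.5, 0.2]
opening: 0.482
finger_force: 0.0
t: 8.45
eef_pos: [0.6215, -0.1048, 0.0087]
orientation: [[0.377, 0.926, -0.0], [0.926, -0.377, 0.0], [0.0, -0.0, -1.0]]
wrist_force: [-0.4, 0.4, -0.5]
opening: 0.5
finger_force: 0.0
t: 8.7
eef_pos: [0.6215, -0.1048, 0.0067]
orientation: [[0.377, 0.926, -0.0], [0.926, -0.377, 0.0], [0.0, -0.0, -1.0]]
wrist_force: [-0.3, 0.2, 0.2]
opening: 0.505
finger_force: 0.0
```

```bash
python3 - <<'E'
from h import *
w=grab('wrist')['img'];g=cv2.cvtColor(w,cv2.COLOR_BGR2GRAY)
print('rows 215-345 step5, cols 255-390 step5')
for v in range(215,346,5):print(v,*[f'{g[v,u]:3d}' for u in range(255,391,5)])
E
```

```text
rows 215-345 step5, cols 255-390 step5
215 141 142 143 142 142 143 142 141 142 144 141 142 141 143 142 144 144 144 142 142 144 145 142 146 138 144 141 143
220 142 144 147 144 145 142 143 143 143 144 145 142 145 142 145 142 143 144 143 141 143 142 144 143 146 141 145 142
225 145 143 144 142 144 144 144 142 143 144 144 141 142 145 141 143 145 145 140 144 141 141 145 144 142 142 144 143
230 141 143 160 142 143 142 145 146 141 141 147 144 144 141 145 141 155 147 155 159 160 154 157 156 156 152 144 145
235 139 140 157 143 142 144 144 141 141 147 144 142 140 143 144 144 142 144 157 155 156 140 153 144 155 143 143 142
240 145 142 142 139 145 145 141 143 143 143 145 140 142 140 145 142 142 142 142 141 140 143 144 144 139 143 143 143
245 143 147 140 142 143 141 144 142 141 144 142 143 142 144 145 141 146 141 145 142 143 143 141 146 140 143 145 146
250 147 154 141 144 144 142 141 142 139 144 146 143 146 143 144 143 146 147 142 150 145 156 145 153 140 142 145 146
255 157 159 157 143 145 141 143 146 143 146 143 141 142 143 144 143 140 143 156 156 156 157 159 160 158 144 142 142
260 157 161 159 1
[... 1370 characters left out ...]
  85
320  20  25  25  36  79  79  79  84  88 151 148 156 103 128 117  86  86 148 143 142 138 135 129  19  14  20  31  54
325  54  54  55  55  55  55  51  52  49  51  48  53  51  51  52  49  51  54  51  48  54  52  51  57  53  51  54  44
330  54  55  49  49  51  53  57  53  51  52  52  54  55  54  57  54  57  56  53  55  58  56  51  59  53  55  53  56
335  59  58  62  63  65  62  65  62  62  62  60  62  61  60  60  58  57  55  63  57  62  57  61  60  59  60  62  66
340  62  64  63  66  61  65  65  67  63  63  64  62  64  69  62  62  66  67  65  66  63  66  64  64  63  61  64  66
345  51  54  57  57  57  58  57  59  61  59  58  56  58  57  59  60  56  60  62  57  63  57  58  56  56  58  55  54
```

There was no contact even with the stated tip at −4 mm, and the image puts the tips roughly 20–37 mm behind the stated TCP. I'll keep lowering in small steps, checking the force.

```bash
python3 steer.py '[[0,0,0.004,0,0.5],[0,0,0.008,0,0.5],[0,0,0.008,0,0.5]]'; python3 steer.py '[[0,0,0.003,0,0.5],[0,0,0.003,0,0.5]]' ; python3 - <<'E'
from h import *
w=grab('wrist')['img'];g=cv2.cvtColor(w,cv2.COLOR_BGR2GRAY)
for v in range(225,330,5):print(v,*[f'{g[v,u]:3d}' for u in range(240,400,5)])
E
```

```text
t: 9.12
eef_pos: [0.6212, -0.1047, -0.0017]
orientation: [[0.376, 0.926, -0.001], [0.926, -0.376, 0.0], [-0.0, -0.001, -1.0]]
wrist_force: [-0.3, 0.3, 0.1]
opening: 0.502
finger_force: 0.0
t: 9.38
eef_pos: [0.6215, -0.1048, -0.0043]
orientation: [[0.377, 0.926, -0.0], [0.926, -0.377, 0.0], [0.0, -0.0, -1.0]]
wrist_force: [0.2, -0.7, 0.7]
opening: 0.5
finger_force: 0.0
225 138 140 143 145 140 145 142 141 139 143 143 145 146 140 143 141 144 142 142 139 142 144 141 143 143 142 140 142 143 143 144 142
230 141 144 139 141 147 143 139 143 139 140 144 145 144 144 143 139 143 144 144 145 141 144 144 143 143 143 142 146 147 141 145 141
235 140 141 142 142 144 145 144 144 144 142 143 142 139 143 145 140 142 141 142 142 143 141 146 142 142 141 146 142 142 140 142 139
240 141 142 140 157 142 143 144 144 141 143 142 142 143 145 143 139 144 141 142 143 140 142 156 156 155 141 144 157 146 143 144 142
245 143 144 140 160 147 142 142 141 142 142 144 142 145 143 139 141 144 144 144 143 142 155 157 160 158 158 157 158 141 140 141 141
250 144 145 142 141 152 145 144 140 144 140 139 140 140 141 143 142 1
[... 1342 characters left out ...]
 157 155 158 155  20   9  37  88  86  86
305  83  85  87  53  17  13  86 106 107 104 160 157 158 156 160  93 113 118  97  69 147 158 156 155 159 156  18  19  28  87  89  84
310  52  53  59  18  21   9  64 106 105 105 155 156 159 155 162  95 117 118  94  76 142 154 158 158 156 156  19   9  23  71  85  86
315  55  56  55  29  11  25  28 108 101 107 129 157 157 154 159  94 116 114  97  81 133 156 160 156 156 158  18  18  16  25  85  83
320  37  40  26  25  14  28  34  91 104 100 107 160 164 167 171 100 122 117  95  86 152 156 152 152 144 140  12  27  22  31  55  46
325  46  48  51  49  49  51  50  50  54  51  53  54  52  52  50  55  53  48  52  54  52  50  48  53  54  55  51  50  49  53  53  51
```

```bash
python3 steer.py '[[0,0.003,0.003,0,0.5],[0,0.003,0.006,0,0.5],[0,0.003,0.006,0,0.5]]'; python3 steer.py '[[0,0,0.003,0,0.5],[0,0,0.003,0,0.5]]';python3 steer.py '[[0,0,0.003,0,0.5],[0,0,0.003,0,0.5]]'
```

```text
t: 9.8
eef_pos: [0.6241, -0.1059, -0.0105]
orientation: [[0.377, 0.926, -0.001], [0.926, -0.377, 0.0], [0.0, -0.001, -1.0]]
wrist_force: [-0.4, -1.1, 0.6]
opening: 0.498
finger_force: 0.0
t: 10.05
eef_pos: [0.6242, -0.1059, -0.0134]
orientation: [[0.376, 0.926, -0.0], [0.926, -0.376, 0.0], [0.0, -0.001, -1.0]]
wrist_force: [-1.3, -0.2, 0.0]
opening: 0.499
finger_force: 0.0
t: 10.3
eef_pos: [0.6242, -0.1059, -0.0164]
orientation: [[0.376, 0.926, -0.0], [0.926, -0.376, 0.0], [0.0, -0.001, -1.0]]
wrist_force: [-0.5, -0.1, 0.3]
opening: 0.501
finger_force: 0.0
```

Now I'll try closing here.

```bash
python3 steer.py '[[0,0,0,0,0],[0,0,0,0,0],[0,0,0,0,0],[0,0,0,0,0],[0,0,0,0,0]]'; python3 steer.py '[[0,0,0,0,0]]'
```

```text
t: 10.92
eef_pos: [0.6243, -0.1059, -0.0161]
orientation: [[0.376, 0.926, -0.0], [0.926, -0.376, 0.0], [0.0, -0.0, -1.0]]
wrist_force: [-0.9, 0.0, 1.0]
opening: 0.113
finger_force: 29.9
t: 11.05
eef_pos: [0.6244, -0.1059, -0.0161]
orientation: [[0.376, 0.926, -0.0], [0.926, -0.376, 0.0], [0.0, -0.0, -1.0]]
wrist_force: [0.7, -0.4, 1.5]
opening: 0.111
finger_force: 29.9
```

Gripped at 30 N with a 10 mm gap. I'll draw it out along the bay axis.

```bash
python3 steer.py '[[0.02,0,-0.001,0,0],[0.05,0.001,-0.001,0,0],[0.085,0.001,-0.001,0,0],[0.12,0.002,-0.001,0,0],[0.15,0.003,-0.001,0,0]]'; python3 steer.py '[[0.02,0,0,0,0],[0.03,0,0,0,0],[0.03,0,0.004,0,0],[0.03,0,0.005,0,0]]'; python3 steer.py '[[0,0,0.002,0,0],[0,0,0.003,0,0]]'
```

```text
t: 11.68
eef_pos: [0.6842, 0.0347, -0.0152]
orientation: [[0.376, 0.927, 0.0], [0.927, -0.376, 0.001], [0.001, -0.0, -1.0]]
wrist_force: [0.9, -0.1, -1.0]
opening: 0.111
finger_force: 29.9
t: 12.18
eef_pos: [0.6943, 0.0587, -0.0207]
orientation: [[0.377, 0.926, -0.001], [0.926, -0.377, -0.0], [-0.001, -0.001, -1.0]]
wrist_force: [-0.2, -1.0, -1.1]
opening: 0.107
finger_force: 29.9
t: 12.42
eef_pos: [0.6948, 0.059, -0.0232]
orientation: [[0.377, 0.926, -0.0], [0.926, -0.377, 0.0], [-0.0, -0.0, -1.0]]
wrist_force: [0.3, -0.2, -0.8]
opening: 0.107
finger_force: 29.9
```

```bash
python3 steer.py '[[0,0,0.002,0,0],[0,0,0.002,0,0]]'; python3 steer.py '[[0,0,0,0,0.3],[0,0,0,0,0.45],[0,0,-0.02,0,0.5],[0,0,-0.06,0,0.5],[0,0,-0.1,0,0.5]]'; python3 steer.py '[[0,0,-0.02,0,0.5],[0,0,-0.02,0,0.5]]'
cat >> h.py <<'E'
def redbox(d,f):
    m=red(d['img']);n,l,st,c=cv2.connectedComponentsWithStats(m)
    out=[]
    for i in range(1,n):
        if st[i,4]>15:
            p=cv2.findNonZero((l==i).astype('uint8'));out.append((int(st[i,4]),c[i].round(1).tolist(),cv2.boxPoints(cv2.minAreaRect(p)).round(1).tolist()))
    return out
E
python3 - <<'E'
from h import *
for n in('scene','wrist','side'):
    d=grab(n)
    f={'wrist':wz}.get(n,onz)
    for a,c,b in redbox(d,f):
        p=f(d,*c,.015)
        if p[1]>-.25 and p[1]<.3 and .4<p[0]<.85: print(n,a,c,'->',p.round(4),[f(d,*q,.02).round(3)[:2].tolist() for q in b])
E
```

```text
t: 12.68
eef_pos: [0.6949, 0.0595, -0.0252]
orientation: [[0.377, 0.926, -0.0], [0.926, -0.377, -0.0], [-0.0, -0.0, -1.0]]
wrist_force: [0.1, 0.6, 0.5]
opening: 0.111
finger_force: 29.9
t: 13.3
eef_pos: [0.6952, 0.0597, 0.0776]
orientation: [[0.377, 0.926, 0.001], [0.926, -0.377, 0.0], [0.001, 0.001, -1.0]]
wrist_force: [0.7, 0.8, -0.2]
opening: 0.5
finger_force: 0.0
t: 13.55
eef_pos: [0.6965, 0.0597, 0.0987]
orientation: [[0.376, 0.926, 0.006], [0.926, -0.376, -0.0], [0.002, 0.006, -1.0]]
wrist_force: [-0.2, 1.2, -0.6]
opening: 0.496
finger_force: 0.0
scene 301 [302.9, 271.2] -> [ 0.6644 -0.0353  0.015 ] [[0.67, -0.087], [0.629, -0.086], [0.667, 0.007], [0.706, 0.003]]
wrist 216 [317.6, 316.8] -> [0.6704 0.0013 0.015 ] [[0.659, 0.014], [0.686, 0.003], [0.683, -0.005], [0.656, 0.006]]
wrist 799 [316.0, 367.2] -> [ 0.6505 -0.0437  0.015 ] [[0.645, -0.023], [0.668, -0.033], [0.657, -0.061], [0.633, -0.051]]
```

The lighter is out and lying flat. Its butt is at about (0.630,−0.092), 64 mm in front of the caddy, and the fingers have let go. Next I'll regrip the handle about 22 mm from the butt.

```bash
python3 steer.py '[[-0.05,-0.001,0,0,0.6],[-0.1,-0.002,0,0,0.6],[-0.143,-0.003,0,0,0.6],[-0.143,-0.003,0.04,0,0.6],[-0.143,-0.003,0.08,0,0.6]]'; python3 steer.py '[[0,0,0.02,0,0.6],[0,0,0.038,0,0.6],[0,0,0.038,0,0.6]]'
python3 - <<'E'
from h import *
d=grab('wrist');g=cv2.cvtColor(d['img'],cv2.COLOR_BGR2GRAY);m=red(d['img'])
for v in(285,300,315):
    u=np.nonzero(m[v,200:440])[0]+200;print(v,'red',u.min(),u.max() if len(u) else 0,'dark',np.nonzero(g[v,200:440]<30)[0][[0,-1]]+200)
    r=g[v,200:440]; print(*r[::6])
E
```

```text
t: 14.32
eef_pos: [0.6376, -0.0725, 0.0132]
orientation: [[0.378, 0.926, -0.001], [0.926, -0.378, 0.0], [0.0, -0.001, -1.0]]
wrist_force: [0.5, 0.4, 0.5]
opening: 0.6
finger_force: 0.0
t: 14.7
eef_pos: [0.6372, -0.0714, -0.0249]
orientation: [[0.376, 0.926, -0.003], [0.926, -0.376, 0.001], [-0.0, -0.003, -1.0]]
wrist_force: [0.3, 0.0, -0.7]
opening: 0.601
finger_force: 0.0
285 red 294 353 dark [254 384]
153 154 150 153 152 142 86 91 92 16 92 153 152 151 152 150 58 54 59 126 122 121 124 119 64 59 141 153 152 154 27 87 86 90 111 154 154 151 151 153
300 red 294 353 dark [200 439]
20 13 88 93 88 93 93 95 19 21 68 153 153 152 151 153 58 62 66 126 123 124 124 99 61 51 117 167 169 167 19 19 65 92 95 94 90 89 131 12
315 red 294 352 dark [241 396]
46 42 52 56 56 56 56 21 21 18 28 115 163 168 171 166 57 57 68 125 128 120 123 60 58 54 122 165 168 170 9 22 15 59 93 93 55 55 44 42
```

The handle is centred between the fingers. I'll probe for the cabinet top to learn the fingertip offset, then close.

```bash
for i in 1 2 3; do python3 steer.py '[[0,0,0.002,0,0.6],[0,0,0.002,0,0.6]]' | grep -E 'eef|wrist'; done
```

```text
eef_pos: [0.6387, -0.0717, -0.0244]
wrist_force: [-0.0, -0.5, 0.4]
eef_pos: [0.6383, -0.0717, -0.027]
wrist_force: [0.6, 0.4, -0.3]
eef_pos: [0.6385, -0.0717, -0.0275]
wrist_force: [-3.5, 0.3, 11.0]
```

Contact comes at TCP z about −27 mm, so the real tips are 27 mm behind the stated TCP. I'll go up 2–3 mm, grip the handle, lift and move out.

```bash
python3 steer.py '[[0,0,-0.004,0,0.6],[0,0,-0.004,0,0],[0,0,-0.004,0,0],[0,0,-0.004,0,0],[0,0,-0.004,0,0]]'; python3 steer.py '[[0,0,0,0,0],[0,0,0,0,0]]'
```

```text
t: 16.12
eef_pos: [0.6382, -0.0717, -0.0253]
orientation: [[0.376, 0.926, -0.0], [0.926, -0.376, 0.0], [0.0, -0.0, -1.0]]
wrist_force: [0.2, -0.4, -0.8]
opening: 0.28
finger_force: 29.8
t: 16.38
eef_pos: [0.6383, -0.0716, -0.0252]
orientation: [[0.376, 0.926, -0.0], [0.926, -0.376, 0.0], [0.0, -0.0, -1.0]]
wrist_force: [-0.3, 0.2, -0.2]
opening: 0.281
finger_force: 29.8
```

```bash
python3 steer.py '[[0,0,-0.03,0,0],[0.03,0,-0.07,0,0],[0.08,0,-0.1,0,0],[0.13,0,-0.11,0,0],[0.15,0,-0.11,0,0]]'
python3 steer.py '[[0,0,0,-0.18,0],[0,0,0,-0.36,0],[0,0,0,-0.54,0],[0,0,0,-0.72,0],[0,0,0,-0.9,0]]' | grep finger
python3 steer.py '[[0,0,0,-0.18,0],[0,0,0,-0.36,0],[0,0,0,-0.54,0],[0,0,0,-0.72,0],[0,0,0,-0.9,0]]' | grep finger
python3 steer.py '[[0,0,0,-0.18,0],[0,0,0,-0.36,0],[0,0,0,-0.54,0],[0,0,0,-0.72,0],[0,0,0,-0.9,0]]' | grep finger
python3 steer.py '[[0,0,0,-0.18,0],[0,0,0,-0.36,0],[0,0,0,-0.42,0],[0,0,0,-0.42,0],[0,0,0,-0.42,0]]'
python3 - <<'E'
from h import *
for n in('scene','wrist','side'):
    d=grab(n)
    f={'wrist':wz}.get(n,onz)
    for a,c,b in redbox(d,f):
        p=f(d,*c,.12)
        if -.25<p[1]<.3 and .4<p[0]<.85: print(n,a,c,'->',p.round(4),[f(d,*q,.12).round(3)[:2].tolist() for q in b])
print(ctrl.get_obs()['qpos'].round(2))
E
```

```text
t: 17.0
eef_pos: [0.6958, 0.0702, 0.0861]
orientation: [[0.374, 0.927, 0.002], [0.927, -0.374, 0.0], [0.001, 0.002, -1.0]]
wrist_force: [-0.5, -0.5, -0.9]
opening: 0.283
finger_force: 29.8
finger_force: 29.8
finger_force: 29.8
finger_force: 29.8
t: 19.5
eef_pos: [0.6945, 0.0669, 0.0844]
orientation: [[-0.398, -0.917, -0.001], [-0.917, 0.398, 0.0], [0.0, 0.001, -1.0]]
wrist_force: [0.5, -0.3, -1.6]
opening: 0.277
finger_force: 29.8
scene 59 [350.1, 249.0] -> [0.6991 0.0805 0.12  ] [[0.677, 0.071], [0.675, 0.085], [0.717, 0.089], [0.719, 0.075]]
wrist 11631 [320.8, 205.8] -> [0.6747 0.0245 0.12  ] [[0.712, 0.065], [0.675, -0.013], [0.646, -0.001], [0.678, 0.08]]
wrist 140 [318.1, 354.9] -> [0.7038 0.0888 0.12  ] [[0.715, 0.085], [0.714, 0.084], [0.693, 0.093], [0.694, 0.094]]
side 89 [335.5, 182.2] -> [0.6971 0.056  0.12  ] [[0.699, 0.091], [0.723, 0.087], [0.692, 0.028], [0.669, 0.032]]
[-0.01  0.76  1.13  0.    1.26 -2.75]
```

The turn is done with the grip still at 30 N. I'll lower to bay height and check the line-up.

```bash
python3 steer.py '[[0,0,0.03,0,0],[0,0,0.06,0,0],[0,0,0.088,0,0],[0,0,0.092,0,0],[0,0,0.092,0,0]]'
python3 - <<'E'
from h import *
w=grab('wrist')['img'];s=grab('scene')['img']
p=np.zeros((600,800,3),np.uint8);p[:450,:600]=cv2.resize(w,(600,450));a=cv2.resize(s[210:300,220:420],(800,360))
p=np.vstack([cv2.resize(w,(640,480))[:330],cv2.resize(s[225:300,230:410],(640,267),interpolation=cv2.INTER_CUBIC)])
cv2.imwrite('pics/p6.png',p);print(p.shape)
E
```

```text
t: 20.27
eef_pos: [0.6953, 0.0673, -0.0064]
orientation: [[-0.397, -0.918, 0.001], [-0.918, 0.397, 0.0], [-0.0, -0.001, -1.0]]
wrist_force: [-0.6, -0.5, -0.6]
opening: 0.284
finger_force: 29.8
(597, 640, 3)
```

View pics/p6.png

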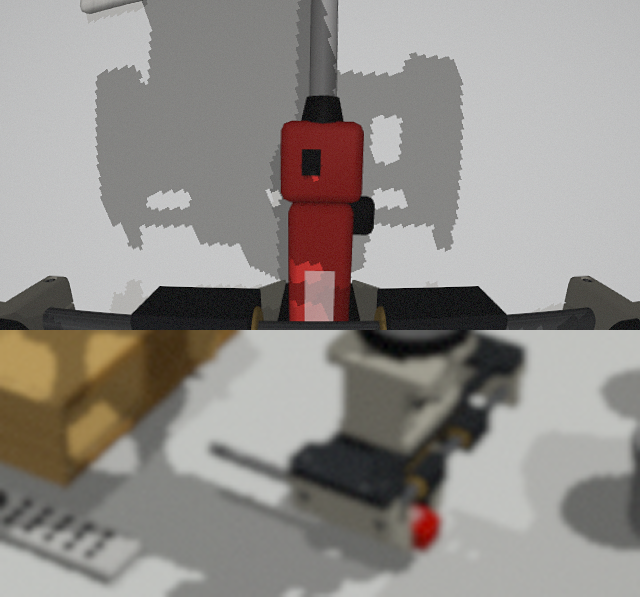

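Upper part, the wrist view: the lighter is held straight, with the red handle at columns 285–360 and the nozzle pointing into the caddy. Lower part, the scene view: the nozzle tip is at (212,447), level and in front of the left bay. I'll check the tip position, then slide it in.

```bash
python3 - <<'E'
from h import *
d=grab('scene')
for z in(.02,.029,.035):print(z,onz(d,289.6,257.9,z).round(4))
E
python3 steer.py '[[0.04,0,0,0,0],[0.08,0,0,0,0],[0.11,0,0,0,0],[0.13,0,0,0,0],[0.13,0,0,0,0]]'
python3 - <<'E'
from h import *
d=grab('scene')
for a,c,b in redbox(d,onz):
    p=onz(d,*c,.03)
    if -.25<p[1]<.3 and .4<p[0]<.85: print(a,c,p.round(4))
E
```

```text
0.02 [ 0.6228 -0.0757  0.02  ]
0.029 [ 0.6343 -0.0733  0.029 ]
0.035 [ 0.642  -0.0717  0.035 ]
t: 21.05
eef_pos: [0.6435, -0.0532, -0.0063]
orientation: [[-0.398, -0.917, 0.001], [-0.917, 0.398, -0.0], [-0.0, -0.001, -1.0]]
wrist_force: [-0.1, 0.3, -1.5]
opening: 0.277
finger_force: 29.8
55 [302.2, 262.1] [ 0.648  -0.0395  0.03  ]
```

```bash
python3 steer.py '[[0.03,0,0,0,0],[0.055,0,0,0,0],[0.06,0,0,0,0],[0.06,0,0.004,0,0],[0.06,0,0.006,0,0]]';python3 steer.py '[[0,0,0.001,0,0],[0,0,0.002,0,0]]'
```

```text
t: 21.72
eef_pos: [0.6198, -0.1059, -0.0135]
orientation: [[-0.395, -0.919, -0.0], [-0.919, 0.395, 0.0], [-0.0, 0.0, -1.0]]
wrist_force: [0.3, -0.6, -1.1]
opening: 0.28
finger_force: 29.8
t: 21.98
eef_pos: [0.6197, -0.1066, -0.0152]
orientation: [[-0.396, -0.918, 0.0], [-0.918, 0.396, 0.0], [-0.0, -0.0, -1.0]]
wrist_force: [0.2, -0.2, -0.0]
opening: 0.278
finger_force: 29.8
```

The lighter's centre of mass is still about at the sill, so I'll carry it further in before letting go, checking the force.

```bash
python3 steer.py '[[0,0,-0.007,0,0],[0.004,0,-0.007,0,0],[0.006,0,-0.007,0,0],[0.008,0,-0.007,0,0],[0.01,0,-0.007,0,0]]' | grep -E 'eef|wrist';python3 steer.py '[[0.002,0,0,0,0],[0.004,0,0,0,0],[0.006,0,0,0,0]]'| grep -E 'eef|wrist';python3 steer.py '[[0.002,0,0,0,0],[0.004,0,0,0,0],[0.006,0,0,0,0]]'| grep -E 'eef|wrist'
```

```text
eef_pos: [0.6153, -0.1165, -0.0082]
wrist_force: [0.7, 0.5, -0.5]
eef_pos: [0.6131, -0.1219, -0.0081]
wrist_force: [0.1, 0.1, -0.4]
eef_pos: [0.6107, -0.1274, -0.0081]
wrist_force: [0.0, 0.1, -1.7]
```

```bash
python3 steer.py '[[0,0,0.003,0,0],[0,0,0.005,0,0],[0,0,0.005,0,0.35],[0,0,0.005,0,0.5],[0,0,0.005,0,0.5]]'; python3 steer.py '[[0,0,-0.02,0,0.5],[0,0,-0.05,0,0.5],[-0.04,0,-0.06,0,0],[-0.065,0,-0.06,0,0],[-0.065,0,-0.05,0,0]]';python3 steer.py '[[0,0,0,0,0],[0,0,0,0,0]]'
python3 - <<'E'
from h import *
for n in('scene','wrist'):
    d=grab(n);f={'wrist':wz}.get(n,onz)
    for a,c,b in redbox(d,f):
        p=f(d,*c,.03)
        if -.3<p[1]<.3 and .4<p[0]<.85: print(n,a,c,'->',p.round(4),[f(d,*q,.03).round(3)[:2].tolist() for q in b])
E
```

```text
t: 23.98
eef_pos: [0.6109, -0.1274, -0.0129]
orientation: [[-0.396, -0.918, 0.0], [-0.918, 0.396, -0.0], [-0.0, -0.0, -1.0]]
wrist_force: [-0.3, -0.7, 0.5]
opening: 0.488
finger_force: 0.0
t: 24.6
eef_pos: [0.6377, -0.0661, 0.0377]
orientation: [[-0.394, -0.919, 0.003], [-0.919, 0.394, -0.0], [-0.001, -0.002, -1.0]]
wrist_force: [-0.3, -0.6, 0.1]
opening: 0.223
finger_force: 0.0
t: 24.85
eef_pos: [0.6361, -0.0686, 0.0366]
orientation: [[-0.397, -0.918, -0.001], [-0.918, 0.397, 0.0], [0.0, 0.001, -1.0]]
wrist_force: [-0.2, -0.8, 0.3]
opening: 0.022
finger_force: 0.0
scene 240 [262.6, 251.4] -> [ 0.6186 -0.1449  0.03  ] [[0.623, -0.181], [0.575, -0.182], [0.608, -0.102], [0.654, -0.103]]
wrist 3381 [319.4, 147.8] -> [ 0.6076 -0.1322  0.03  ] [[0.63, -0.114], [0.608, -0.161], [0.585, -0.151], [0.606, -0.103]]
```

The butt is about 45 mm in front of the edge, as planned. The fingers stay vertical and can't go under the deck, so I'll finish with a quick push that stops just before the front edge and let the lighter slide to the rear wall. First I'll get the edge position and lower the fingers.

```bash
python3 steer.py '[[0,0,0.025,0,0],[0,0,0.045,0,0],[0,0,0.046,0,0],[0,0,0.046,0,0]]'
cat >> h.py <<'E'
B=np.array([.604,-.151]);OUT=np.array([.393,.92]);Y=np.array([.92,-.392])
def bay(p):p=np.array(p[:2])-B;return (p@OUT).round(4),(p@Y).round(4)
def look():
    d=grab('wrist');m=red(d['img']);v,u=np.nonzero(m[:310])
    if len(v)<20:print('no red',len(v));
    else:
        a=v.min();b=v.max();ua=u[v<a+3].mean();ub=u[v>b-3].mean()
        print('red rows',a,b,len(v),'edge@62',bay(wz(d,ua,a,.062)),'butt@20',bay(wz(d,ub,b,.02)),'butt@30',bay(wz(d,ub,b,.03)))
    s=grab('scene')
    for a,c,b in redbox(s,onz):
        p=onz(s,*c,.03)
        if -.3<p[1]<.3 and .4<p[0]<.85: print('scene',a,c,bay(p))
    o=ctrl.get_obs();print('tool',bay(o['eef_pos']),o['eef_pos'].round(4),o['t'])
E
python3 -c "
from h import *
look()"
```

```text
t: 25.45
eef_pos: [0.637, -0.0681, -0.0083]
orientation: [[-0.397, -0.918, 0.001], [-0.918, 0.397, -0.0], [-0.0, -0.001, -1.0]]
wrist_force: [-0.2, 0.5, 0.0]
opening: 0.006
finger_force: 0.0
red rows 79 211 5859 edge@62 (np.float64(-0.0032), np.float64(-0.0045)) butt@20 (np.float64(0.0459), np.float64(-0.0036)) butt@30 (np.float64(0.044), np.float64(-0.0036))
scene 58 [253.1, 248.9] (np.float64(-0.0152), np.float64(0.0148))
tool (np.float64(0.0894), np.float64(-0.0019)) [ 0.6373 -0.068  -0.0079] 25.55
```

```bash
python3 steer.py '[[0,0,0.003,0,0],[0.012,0,0.003,0,0],[0.068,0,0.003,0,0],[0.068,0,0.003,0,0]]'; python3 -c "
from h import *
look()"
```

```text
t: 26.05
eef_pos: [0.6081, -0.1338, -0.012]
orientation: [[-0.4, -0.916, -0.001], [-0.916, 0.4, -0.001], [0.001, 0.0, -1.0]]
wrist_force: [-0.1, -0.2, -0.4]
opening: 0.0
finger_force: 0.0
no red 0
tool (np.float64(0.0205), np.float64(-0.0029)) [ 0.6094 -0.131  -0.0119] 26.15
```

```bash
python3 steer.py '[[-0.06,0,0,0,0],[-0.1,0,-0.03,0,0],[-0.14,0,-0.03,0,0],[-0.14,0,-0.03,0,0]]'; python3 -c "
from h import *
look()"
```

```text
t: 26.65
eef_pos: [0.666, 0.0026, 0.0183]
orientation: [[-0.392, -0.92, 0.001], [-0.92, 0.392, 0.001], [-0.001, -0.001, -1.0]]
wrist_force: [-0.2, -1.1, 1.0]
opening: 0.008
finger_force: 0.0
no red 0
scene 93 [255.6, 248.6] (np.float64(-0.0106), np.float64(0.0105))
tool (np.float64(0.1623), np.float64(-0.0031)) [ 6.647e-01 -6.000e-04  1.750e-02] 26.75
```

```bash
python3 - <<'E'
from h import *
d=grab('scene')
for n,im in(('orig',cv2.imread('pics/scene0.png')),('now',d['img'])):
    m=red(im)[236:262,245:275]>0
    print(n);[print(236+i,''.join('#' if x else '.' for x in r)) for i,r in enumerate(m) if r.any()]
print('now red extents');m=red(d['img'])
for dd in(.01,0,-.005,-.01,-.015,-.022):
    print(dd,[proj(d,[*(B+OUT*dd+Y*y),z]).round(1).tolist() for y,z in((.013,.012),(.013,.03),(-.013,.03),(-.013,.012))])
print('front edge',[proj(d,[*(B+Y*y),z]).round(1).tolist() for y,z in((.0515,.01),(.0515,.062),(-.0515,.062),(-.0515,.01))])
E
```

```text
orig
243 ............##................
244 ..........#####...............
245 .........#######..............
246 .......#########..............
247 ......##########..............
248 .....###########..............
249 .....#########................
250 ....#########.................
251 .....########.................
252 .....########.................
253 ......#######.................
254 .......####...................
now
243 ............##................
244 ............####..............
245 ............#####.............
246 ......#....######.............
247 .....############.............
248 ....#############.............
249 ....#############.............
250 ....#############.............
251 .....###########..............
252 .......########...............
253 ..........###.................
now red extents
0.01 [[262.1, 257.3], [261.7, 251.6], [267.7, 246.4], [268.0, 252.0]]
0 [[258.9, 256.1], [258.5, 250.4], [264.5, 245.2], [264.8, 250.8]]
-0.005 [[257.3, 255.5], [256.8, 249.8], [262.8, 244.6], [263.2, 250.2]]
-0.01 [[255.7, 254.9], [255.2, 249.2], [261.2, 244.0], [261.7, 249.6]]
-0.015 [[254.1, 254.2], [253.6, 248.6], [259.6, 243.4], [260.1, 249.0]]
-0.022 [[251.8, 253.4], [251.4, 247.7], [257.4, 242.5], [257.8, 248.2]]
front edge [[249.8, 264.8], [248.4, 248.0], [272.5, 227.4], [273.4, 243.9]]
```

The lighter slid in: the red's right edge is at col 261, which puts the butt at about d = −10 mm in my frame, close to what the door needs. I'll check the frame offset against the caddy's visible corners in the same view.

```bash
python3 - <<'E'
from h import *
d=grab('scene');im=d['img']
for n,y,z,obs in(('L73',.0595,.073,(248,246.3)),('R73',-.1705,.073,(297,204.3)),('L0',.0595,0,(248.6,268.5))):
    print(n,proj(d,[*(B+Y*y),z]).round(1),'obs',obs)
print('px per 10mm in', (proj(d,[*(B),.02])-proj(d,[*(B-OUT*.01),.02])).round(2))
up=cv2.resize(im[235:272,244:278],None,fx=1,fy=1)
g=cv2.cvtColor(up,cv2.COLOR_BGR2HSV)
print('cols 244..277: V (R where red)')
for i in range(up.shape[0]):print(235+i,*[f'{x:3d}' for x in g[i,:,2]])
E
```

```text
L73 [246.1 246. ] obs (248, 246.3)
R73 [297.6 202.5] obs (297, 204.3)
L0 [248.2 269.6] obs (248.6, 268.5)
px per 10mm in [3.21 1.22]
cols 244..277: V (R where red)
235 124 126 127 128 128 132 140 146 147 148 143 135 125 116 107  97  85  78  76  87  95 100  99 101  98  95  93  99 106 107 108 107 108 109
236 122 124 123 122 123 123 126 127 127 128 127 121 114 105  93  82  75  77  82  94  98 101 101 100  98  96  95  98 104 106 107 107 109 109
237 122 123 122 123 123 124 122 123 122 121 119 112 103  91  80  74  74  83  92  97  98 101 100 101 101  95  95  99 106 107 106 110 111 112
238 124 122 122 122 122 123 121 122 120 118 111 102  88  79  74  75  82  89  95 100  99 100 101 100  99  96  94 101 107 110 111 114 114 113
239 122 123 124 122 122 122 122 120 117 109  97  86  76  72  76  83  88  95  97 101 100 101  99  99  98  95  94 101 109 114 115 114 115 117
240 123 122 123 122 122 123 119 115 108  98  84  74  71  76  82  88  95  95 100 100  98  99  99 101  98  95  95 104 114 116 115 115 116 119
241 124 122 121 122 121 120 114 106  95  84  78  73  76  85  91  94  96  99 100 100 102 100 100 
[... 3543 characters left out ...]

267 103 101  99  96  90  84  86  95 100 102 104 104 105 103 104 106 104 105 104 108 112 121 128 132 134 134 133 132 134 133 134 133 133 134
268 105 103 102  99  92  92  94  99 103 104 106 104 104 105 104 106 104 105 107 113 121 130 132 133 134 135 134 134 135 135 134 133 133 134
269 105 103 103 100  97  99 102 104 105 105 105 106 104 106 104 104 105 108 113 121 128 131 134 134 133 133 134 134 132 135 133 132 134 135
270 105 104 103 104 103 103 103 104 104 104 106 105 105 106 105 107 110 117 123 129 132 132 132 133 131 134 133 134 133 133 134 133 132 133
271 105 106 106 105 104 105 106 104 105 104 104 105 106 104 107 113 121 126 130 132 132 134 134 133 134 134 134 132 133 133 133 133 134 134
```

Depth from the scene view is 10 ± 3 mm, too coarse to trust. I'll move so the wrist camera can look under the deck edge and measure to about 1 mm.

```bash
python3 steer.py '[[0.02,0,0.01,0,0],[0.045,0,0.023,0,0],[0.045,0,0.023,0,0]]'|grep eef
python3 - <<'E'
from h import *
d=grab('wrist');im=d['img'];h=cv2.cvtColor(im,cv2.COLOR_BGR2HSV)
P=np.array(d['pose']);print('cam',bay(P[:3,3]),P[2,3])
for z in(.062,.03,.02,.01):
  for v in(0,10,20): print(z,v,bay(wz(d,320,v,z)))
for v in range(0,34,2):print(v,*[f'{h[v,u,0]}/{h[v,u,1]}/{h[v,u,2]}' for u in range(270,371,9)])
E
```

```text
eef_pos: [0.6448, -0.046, -0.0069]
cam (np.float64(0.0398), np.float64(-0.004)) 0.1780214062340065
0.062 0 (np.float64(-0.0068), np.float64(-0.0054))
0.062 10 (np.float64(-0.0032), np.float64(-0.0053))
0.062 20 (np.float64(0.0003), np.float64(-0.0053))
0.03 0 (np.float64(-0.0197), np.float64(-0.0058))
0.03 10 (np.float64(-0.0151), np.float64(-0.0057))
0.03 20 (np.float64(-0.0106), np.float64(-0.0057))
0.02 0 (np.float64(-0.0237), np.float64(-0.0059))
0.02 10 (np.float64(-0.0188), np.float64(-0.0058))
0.02 20 (np.float64(-0.014), np.float64(-0.0058))
0.01 0 (np.float64(-0.0277), np.float64(-0.006))
0.01 10 (np.float64(-0.0225), np.float64(-0.006))
0.01 20 (np.float64(-0.0174), np.float64(-0.0059))
0 17/132/54 18/135/51 14/106/48 14/127/44 15/140/51 15/146/49 14/174/41 16/133/48 18/148/76 17/150/75 15/121/82 15/136/77
2 19/146/47 14/106/48 14/133/46 16/112/48 23/109/47 12/142/45 16/162/41 13/88/52 17/124/82 17/156/75 17/136/79 17/129/79
4 13/115/51 16/112/50 17/156/49 16/122/48 16/154/48 18/149/41 17/112/48 14/128/48 16/121/76 16/131/80 17/148/81 17/129/77
6 15/100/51 15/133/46 17/106/
[... 987 characters left out ...]
176/209/61 2/147/64 177/199/59 1/190/102 0/178/96 0/219/91 17/113/151 17/112/150 18/113/149
24 16/105/95 14/107/95 17/104/93 0/198/45 0/156/54 172/179/54 179/184/94 1/191/91 2/172/92 18/111/151 17/112/153 17/110/153
26 19/118/91 17/103/92 17/104/93 3/195/55 1/189/50 179/150/56 2/184/90 179/195/89 0/187/86 18/115/151 18/116/152 18/111/152
28 17/109/94 17/108/85 21/112/82 178/175/54 2/189/54 5/196/52 2/186/89 4/202/87 0/197/84 17/105/97 18/113/117 18/112/139
30 17/98/52 17/119/58 18/127/52 0/152/57 2/170/54 0/213/49 0/203/84 0/191/84 18/119/92 17/105/92 18/111/94 18/123/91
32 16/100/56 21/133/50 14/137/52 13/123/58 17/106/60 15/55/121 19/54/119 18/33/131 15/53/116 17/104/93 16/123/93 17/130/88
```

```bash
python3 - <<'E'
from h import *
d=grab('wrist');im=d['img'];h=cv2.cvtColor(im,cv2.COLOR_BGR2HSV)
us=(200,230,260,290,310,325,340,360,390,420)
print('d at z=.01 | z=0 | z=.02');
for v in range(8,80,2):print(v,*[float(bay(wz(d,320,v,z))[0]) for z in(.01,0,.02)],*[f'{h[v,u,0]}/{h[v,u,1]}/{h[v,u,2]}' for u in us])
E
```

```text
d at z=.01 | z=0 | z=.02
8 -0.0224 -0.0262 -0.0187 6/80/51 12/85/51 11/122/46 5/140/60 179/172/86 0/194/141 1/195/145 17/112/137 15/122/73 15/132/77
10 -0.0214 -0.0251 -0.0177 22/103/47 16/128/50 18/113/95 178/193/74 179/189/85 1/194/139 1/189/139 17/111/151 17/111/152 16/126/77
12 -0.0204 -0.024 -0.0167 16/133/48 16/113/63 17/104/93 1/220/66 0/173/81 1/206/136 1/191/136 16/116/149 18/118/147 17/110/88
14 -0.0193 -0.0229 -0.0158 18/196/43 17/103/92 18/108/90 3/180/68 4/197/75 1/198/134 1/192/137 18/115/146 17/113/149 17/116/86
16 -0.0183 -0.0218 -0.0148 19/99/49 17/106/87 18/107/88 4/176/61 1/200/69 1/193/136 1/196/129 17/111/151 18/119/146 16/110/90
18 -0.0173 -0.0207 -0.0138 18/96/53 18/106/91 16/108/90 5/141/78 0/160/67 0/196/112 1/189/112 18/118/149 19/117/146 17/115/89
20 -0.0163 -0.0197 -0.0129 19/92/58 17/106/91 18/97/89 19/97/92 178/209/55 2/212/94 1/194/92 18/114/147 18/112/150 17/106/87
22 -0.0153 -0.0186 -0.0119 16/91/59 17/113/90 19/108/90 17/108/90 6/178/56 1/180/92 0/221/89 17/113/151 18/121/146 18/108/92
24 -0.0143 -0.0175 -0.011 20/125/53 17/106/89 17/109/89 20/111/94
[... 2468 characters left out ...]
7 30/3/95 10/8/97 15/3/162 30/5/164 30/5/160 15/3/162 30/3/93
68 0.0072 0.0052 0.0092 40/8/100 30/5/96 30/8/98 30/5/95 10/8/96 30/2/162 15/6/163 165/3/162 30/2/161 30/5/95
70 0.0081 0.0062 0.0101 170/8/97 45/5/97 30/3/97 135/5/95 0/3/96 30/5/166 40/5/162 0/2/162 0/3/162 60/3/100
72 0.0091 0.0072 0.0109 0/0/91 15/5/99 75/5/97 50/8/97 30/3/94 60/3/96 15/3/162 50/6/133 30/5/163 165/11/95
74 0.01 0.0082 0.0118 0/0/98 15/5/94 0/3/92 30/5/94 60/5/97 165/6/92 10/5/143 0/0/97 36/8/156 0/0/92
76 0.0109 0.0091 0.0127 120/3/98 165/5/96 40/8/95 30/5/95 15/5/97 45/11/96 30/3/94 20/8/100 30/3/91 0/3/97
78 0.0119 0.0101 0.0136 165/5/96 120/3/96 30/8/96 0/5/96 90/3/97 0/0/95 45/5/93 15/5/100 45/5/97 15/5/98
```

The view is sharp. The rail covers x 0–4 mm, the door slot follows, and the floor edge is at x 10 mm. The butt is at about x = 8.5–9 mm, 1–2 mm short of clearing the door. A vertical finger can't reach it under the deck, so I need a tilted tool. The interface says an unreachable pose is approached as far as the arm can, so I'll test whether over-reaching tilts the tool and whether the tilt stays.

```bash
python3 steer.py '[[0,0,-0.05,0,0],[-0.02,-0.045,-0.1,0,0],[-0.045,-0.1,-0.1,0,0],[-0.07,-0.155,-0.1,0,0],[-0.09,-0.21,-0.1,0,0]]'; python3 steer.py '[[0,0,0,0,0]]'; python3 -c "
from h import *
print(ctrl.get_obs()['qpos'].round(3))"
```

```text
t: 27.95
eef_pos: [0.8428, -0.0422, 0.097]
orientation: [[-0.395, -0.918, 0.004], [-0.918, 0.395, 0.0], [-0.002, -0.004, -1.0]]
wrist_force: [1.6, 0.3, 0.8]
opening: 0.005
finger_force: 0.0
t: 28.08
eef_pos: [0.8427, -0.0428, 0.0917]
orientation: [[-0.396, -0.918, 0.0], [-0.918, 0.396, 0.0], [-0.0, -0.0, -1.0]]
wrist_force: [-0.3, 0.3, -1.3]
opening: 0.002
finger_force: 0.0
[-0.142  1.13   0.323  0.     1.689 -2.876]
```

```bash
python3 steer.py '[[-0.02,-0.046,-0.02,0,0],[-0.04,-0.092,-0.04,0,0],[-0.04,-0.092,-0.04,0,0]]'; python3 steer.py '[[0,0,0,0,0]]'; python3 -c "
from h import *
print(ctrl.get_obs()['qpos'].round(3))"
```

```text
t: 28.45
eef_pos: [0.8741, -0.0395, 0.1193]
orientation: [[-0.395, -0.917, 0.056], [-0.918, 0.396, -0.003], [-0.02, -0.053, -0.998]]
wrist_force: [-0.2, -0.3, -0.4]
opening: 0.004
finger_force: 0.0
t: 28.58
eef_pos: [0.8735, -0.0397, 0.1194]
orientation: [[-0.396, -0.917, 0.055], [-0.918, 0.396, -0.003], [-0.019, -0.051, -0.998]]
wrist_force: [-0.5, -0.5, 0.2]
opening: 0.001
finger_force: 0.0
[-0.135  1.224  0.042  0.005  1.821 -2.868]
```

The over-reach tilts the tool, 3° so far, and the tilt persists. I need it toward the caddy (azimuth −113°), which means over-retracting on the opposite side, near azimuth +67°, where the surface is free. I'll go there, staying high.

```bash
python3 steer.py '[[-0.004,0.055,-0.03,0,0],[-0.008,0.115,-0.06,0,0],[-0.011,0.175,-0.08,0,0],[-0.015,0.235,-0.1,0,0],[-0.019,0.29,-0.12,0,0]]'|grep -E eef; python3 steer.py '[[-0.004,0.06,-0.01,0,0],[-0.008,0.12,-0.03,0,0],[-0.011,0.18,-0.05,0,0],[-0.015,0.24,-0.06,0,0],[-0.019,0.3,-0.07,0,0]]' |grep eef; python3 steer.py '[[-0.004,0.06,-0.01,0,0],[-0.008,0.12,-0.02,0,0],[-0.011,0.17,-0.03,0,0],[-0.014,0.22,-0.03,0,0],[-0.014,0.22,-0.03,0,0]]'; python3 -c "
from h import *
print(ctrl.get_obs()['qpos'].round(3))"
```

```text
eef_pos: [0.6446, 0.0739, 0.2111]
eef_pos: [0.3735, 0.2097, 0.2654]
t: 30.45
eef_pos: [0.1755, 0.3096, 0.2843]
orientation: [[-0.391, -0.919, 0.053], [-0.92, 0.391, -0.0], [-0.02, -0.049, -0.999]]
wrist_force: [0.2, -0.4, 0.1]
opening: 0.001
finger_force: 0.0
[ 0.88  -0.061  1.77  -0.042  1.399 -1.853]
```

There is no joint limit near there, so over-retracting won't tilt the tool. Over-reaching outward at azimuth about −105° will, so I'll go round high, passing in front of the base.

```bash
python3 steer.py '[[0.022,-0.048,-0.025,0,0],[0.044,-0.096,-0.05,0,0],[0.066,-0.144,-0.075,0,0],[0.088,-0.192,-0.1,0,0],[0.11,-0.24,-0.125,0,0]]'|grep -E eef; python3 steer.py '[[0.022,-0.048,-0.025,0,0],[0.044,-0.096,-0.05,0,0],[0.066,-0.144,-0.075,0,0],[0.122,-0.136,-0.09,0,0],[0.18,-0.128,-0.1,0,0]]'|grep -E eef; python3 steer.py '[[0.06,0.008,-0.014,0,0],[0.12,0.016,-0.028,0,0],[0.18,0.024,-0.042,0,0],[0.24,0.032,-0.056,0,0],[0.3,0.04,-0.07,0,0]]'|grep eef;  python3 steer.py '[[0.05,0.02,-0.014,0,0],[0.085,0.065,-0.025,0,0],[0.11,0.11,-0.04,0,0],[0.14,0.16,-0.05,0,0],[0.16,0.21,-0.06,0,0]]'; python3 -c "
from h import *
print(ctrl.get_obs()['qpos'].round(3))"
```

```text
eef_pos: [0.349, 0.1114, 0.4197]
eef_pos: [0.3969, -0.0842, 0.5218]
eef_pos: [0.3663, -0.095, 0.5636]
t: 32.95
eef_pos: [0.2215, -0.0346, 0.6017]
orientation: [[-0.504, -0.863, 0.038], [-0.863, 0.503, -0.037], [0.013, -0.052, -0.999]]
wrist_force: [0.9, 0.5, -0.5]
opening: 0.006
finger_force: 0.0
[-0.478 -0.22   1.023 -0.02   2.288 -3.105]
```

Joint 6 reached its limit. The fingers are symmetric, so I'll turn the tool half a turn back while moving on.

```bash
python3 steer.py '[[0.052,-0.037,0,0.18,0],[0.104,-0.074,0,0.36,0],[0.156,-0.11,0,0.54,0],[0.208,-0.147,0,0.72,0],[0.26,-0.184,0,0.9,0]]'; python3 steer.py '[[0,0,0,0.18,0],[0,0,0,0.36,0],[0,0,0,0.54,0],[0,0,0,0.72,0],[0,0,0,0.9,0]]'
```

```text
t: 33.58
eef_pos: [0.249, -0.3406, 0.614]
orientation: [[-0.99, -0.134, 0.038], [-0.136, 0.99, -0.038], [-0.032, -0.042, -0.999]]
wrist_force: [0.8, 0.3, 1.1]
opening: 0.005
finger_force: 0.0
t: 34.2
eef_pos: [0.2496, -0.3387, 0.6138]
orientation: [[-0.721, 0.692, 0.037], [0.691, 0.722, -0.037], [-0.052, -0.001, -0.999]]
wrist_force: [-0.8, 0.0, -0.0]
opening: 0.005
finger_force: 0.0
```

```bash
python3 steer.py '[[0.02,-0.051,-0.007,0.18,0],[0.04,-0.102,-0.014,0.36,0],[0.06,-0.153,-0.02,0.54,0],[0.08,-0.204,-0.027,0.72,0],[0.1,-0.255,-0.034,0.9,0]]'; python3 -c "
from h import *
print(ctrl.get_obs()['qpos'].round(3))"
```

```text
t: 34.83
eef_pos: [-0.0003, -0.4538, 0.6432]
orientation: [[0.093, 0.995, 0.037], [0.995, -0.092, -0.038], [-0.034, 0.04, -0.999]]
wrist_force: [1.1, -0.4, 0.8]
opening: 0.005
finger_force: 0.0
[-1.774  0.397  0.155  0.079  2.559 -1.615]
```

```bash
python3 steer.py '[[-0.05,-0.02,0,0.15,0],[-0.1,-0.035,0,0.31,0],[-0.15,-0.05,0,0.31,0],[-0.2,-0.06,0,0.31,0],[-0.25,-0.07,0,0.31,0]]'; python3 -c "
from h import *
print(ctrl.get_obs()['qpos'].round(3))"
```

```text
t: 35.45
eef_pos: [-0.0521, -0.4589, 0.6308]
orientation: [[0.381, 0.923, 0.058], [0.924, -0.383, 0.024], [0.045, 0.045, -0.998]]
wrist_force: [0.3, 0.3, -0.3]
opening: 0.006
finger_force: 0.0
[-1.887  0.487  0.036  0.103  2.658 -1.404]
```

```bash
python3 - <<'E'
from h import *
d=grab('scene')
for n,u,v in(('table back corner',140,108),('table right edge',78,165),('box',90,200),('plantpot small',28,270)):print(n,onz(d,u,v,0).round(2))
o,r=ray(d,170,20);print('big plant tip ray at y=-.6,-.7:',[(o+r*t).round(2) for t in(( -.6-o[1])/r[1],(-.7-o[1])/r[1])])
E
```

```text
table back corner [-0.25 -0.82  0.  ]
table right edge [ 0.21 -0.84  0.  ]
box [ 0.4  -0.71  0.  ]
plantpot small [ 0.74 -0.72  0.  ]
big plant tip ray at y=-.6,-.7: [array([-0.13, -0.6 ,  0.37]), array([-0.38, -0.7 ,  0.3 ])]
```

```bash
python3 steer.py '[[-0.042,0.004,0.044,0,0],[-0.085,0.008,0.088,0,0],[-0.128,0.012,0.132,0,0],[-0.17,0.016,0.177,0,0],[-0.214,0.02,0.222,0,0]]'; python3 steer.py '[[-0.05,-0.01,0,0,0],[-0.1,-0.02,0,0,0],[-0.15,-0.03,0,0,0],[-0.2,-0.04,0,0,0],[-0.25,-0.04,0,0,0]]';python3 -c "
from h import *
print(ctrl.get_obs()['qpos'].round(3))"
```

```text
t: 36.12
eef_pos: [-0.1021, -0.6595, 0.399]
orientation: [[0.381, 0.923, 0.059], [0.923, -0.383, 0.025], [0.046, 0.045, -0.998]]
wrist_force: [-0.5, -0.6, -0.0]
opening: 0.002
finger_force: 0.0
t: 36.75
eef_pos: [-0.1899, -0.7433, 0.3318]
orientation: [[0.385, 0.922, 0.047], [0.923, -0.384, -0.021], [-0.001, 0.051, -0.999]]
wrist_force: [-0.5, -0.0, -0.3]
opening: 0.009
finger_force: 0.0
[-1.944  0.964  0.036  0.061  2.138 -1.516]
```

```bash
python3 steer.py '[[-0.243,0.041,-0.169,0,0],[-0.243,0.041,-0.169,0,0],[-0.243,0.041,-0.169,0,0]]';python3 -c "
from h import *
print(ctrl.get_obs()['qpos'].round(3))"
```

```text
t: 37.12
eef_pos: [-0.1899, -0.7515, 0.3452]
orientation: [[0.386, 0.922, 0.036], [0.921, -0.383, -0.065], [-0.046, 0.059, -0.997]]
wrist_force: [-0.3, -0.5, 0.0]
opening: 0.003
finger_force: 0.0
[-1.943  0.947  0.036  0.067  2.11  -1.511]
```

Each over-reach adds about 2.6° in the right direction. I'll repeat it.

```bash
python3 steer.py '[[-0.26,0,-0.17,0,0],[-0.26,0,-0.17,0,0]]'|grep -E '^t|orie'; python3 steer.py '[[-0.26,0,-0.17,0,0]]'|grep -E '^t|orie'; python3 steer.py '[[-0.26,0,-0.17,0,0]]'|grep -E '^t|orie'; python3 steer.py '[[-0.26,0,-0.17,0,0]]'|grep -E '^t|orie|eef'
```

```text
t: 37.38
orientation: [[0.389, 0.921, 0.024], [0.917, -0.384, -0.109], [-0.091, 0.065, -0.994]]
t: 37.5
orientation: [[0.39, 0.921, 0.015], [0.912, -0.384, -0.144], [-0.127, 0.07, -0.989]]
t: 37.62
orientation: [[0.39, 0.921, 0.004], [0.906, -0.383, -0.183], [-0.167, 0.074, -0.983]]
t: 37.75
eef_pos: [-0.2325, -0.769, 0.3929]
orientation: [[0.39, 0.921, -0.007], [0.898, -0.382, -0.219], [-0.205, 0.079, -0.976]]
```

```bash
for i in 1 2 3; do python3 steer.py '[[-0.26,0,-0.17,0,0]]'>/dev/null; done; python3 steer.py '[[-0.26,0,-0.17,0,0]]'; python3 steer.py '[[0,0,0,0,0]]'|grep -E '^t|orie|eef'
```

```text
t: 38.25
eef_pos: [-0.259, -0.7734, 0.4597]
orientation: [[0.385, 0.921, -0.053], [0.853, -0.377, -0.361], [-0.353, 0.093, -0.931]]
wrist_force: [0.1, -0.6, -0.4]
opening: -0.001
finger_force: 0.0
t: 38.38
eef_pos: [-0.259, -0.7728, 0.4611]
orientation: [[0.385, 0.921, -0.054], [0.852, -0.378, -0.362], [-0.354, 0.093, -0.931]]
```

The tilt is 21° into the caddy with 5° of roll. I'll travel back to the bay at height.

```bash
for i in 1; do python3 steer.py '[[0.052,0.026,-0.0085,0,0],[0.104,0.052,-0.017,0,0],[0.156,0.078,-0.025,0,0],[0.208,0.104,-0.034,0,0],[0.26,0.13,-0.042,0,0]]'|grep -E 'eef|ori'; done
python3 steer.py '[[0.052,0.026,-0.0085,0,0],[0.104,0.052,-0.017,0,0],[0.156,0.078,-0.025,0,0],[0.208,0.104,-0.034,0,0],[0.26,0.13,-0.042,0,0]]'|grep -E 'eef|ori'
python3 steer.py '[[0.052,0.026,-0.0085,0,0],[0.104,0.052,-0.017,0,0],[0.156,0.078,-0.025,0,0],[0.208,0.104,-0.034,0,0],[0.26,0.13,-0.042,0,0]]'|grep -E '^t|eef|ori'
```

```text
eef_pos: [-0.0597, -0.6048, 0.4225]
orientation: [[0.385, 0.921, -0.052], [0.854, -0.377, -0.358], [-0.35, 0.093, -0.932]]
eef_pos: [0.1618, -0.417, 0.383]
orientation: [[0.385, 0.921, -0.052], [0.854, -0.377, -0.359], [-0.35, 0.094, -0.932]]
t: 40.25
eef_pos: [0.3841, -0.2288, 0.3433]
orientation: [[0.384, 0.922, -0.052], [0.854, -0.376, -0.359], [-0.351, 0.093, -0.932]]
```

```bash
python3 steer.py '[[0.055,0.033,0.003,0,0],[0.11,0.066,0.005,0,0],[0.165,0.098,0.008,0,0],[0.22,0.13,0.01,0,0],[0.275,0.163,0.013,0,0]]'
python3 -c "
from h import *
o=ctrl.get_obs();R=o['orientation'];e=o['eef_pos'];tip=e-.027*R[:,2];print('tip',tip.round(4),bay(tip))
t=np.array([*(B+.075*OUT-.004*Y),.045]);print('delta tool',(R.T@(t-tip)).round(4),o['qpos'].round(2))"
```

```text
t: 40.88
eef_pos: [0.6336, -0.0642, 0.2513]
orientation: [[0.384, 0.922, -0.053], [0.854, -0.377, -0.359], [-0.351, 0.093, -0.932]]
wrist_force: [0.9, -0.6, 0.5]
opening: 0.005
finger_force: 0.0
tip [ 0.6351 -0.0545  0.2764] (np.float64(0.101), np.float64(-0.0093))
delta tool [ 0.057  -0.0165  0.2253] [-0.03  0.57  1.07 -0.37  1.55  0.4 ]
```

```bash
python3 steer.py '[[0.015,-0.004,0.058,0,0],[0.03,-0.008,0.116,0,0],[0.045,-0.012,0.174,0,0],[0.057,-0.016,0.225,0,0],[0.057,-0.016,0.225,0,0]]'|grep -E 'wrist|eef'
cat >> h.py <<'E'
def tipinfo(td=None,ty=-.004,tz=None):
    o=ctrl.get_obs();R=o['orientation'];e=o['eef_pos'];tip=e-.027*R[:,2];edge=tip-.0095*R[:,0]
    print('t',round(o['t'],2),'edge',bay(edge),edge[2].round(4),'F',np.round(o['wrist_force'],1))
    if td is not None:
        t=np.array([*(B+td*OUT+ty*Y),tz]);print('delta',(R.T@(t-edge)).round(4))
        print('per 2mm in',(R.T@np.array([*(-.002*OUT),0])).round(5))
E
python3 -c "
from h import *
tipinfo(.03,-.004,.022)"
```

```text
eef_pos: [0.6239, -0.0917, 0.0167]
wrist_force: [-0.2, -0.3, -0.2]
t 41.5 edge (np.float64(0.063), np.float64(-0.0073)) 0.0452 F [-0.2 -0.3 -0.2]
delta [-0.0226  0.0009  0.0335]
per 2mm in [-1.87e-03 -3.00e-05  7.10e-04]
```

```bash
python3 steer.py '[[-0.012,0,0.017,0,0],[-0.0226,0.001,0.0335,0,0],[-0.0226,0.001,0.0335,0,0]]'|grep wrist; python3 steer.py '[[-0.015,0,0.0057,0,0],[-0.0282,0,0.0107,0,0],[-0.0347,0,0.013,0,0],[-0.0347,0,0.013,0,0]]'|grep wrist
python3 -c "
from h import *
tipinfo(-.016,-.004,.022)"
```

```text
wrist_force: [-0.5, -0.8, 0.5]
wrist_force: [0.8, 0.4, -0.5]
t 42.38 edge (np.float64(-0.0065), np.float64(0.0)) 0.0268 F [ 0.8  0.4 -0.5]
delta [-0.0073 -0.0046  0.0075]
per 2mm in [-1.87e-03 -3.00e-05  7.00e-04]
```

```bash
python3 steer.py '[[0.0014,0,0.0037,0,0],[-0.0009,0,0.0046,0,0],[-0.0032,0,0.0055,0,0],[-0.0055,0,0.0064,0,0],[-0.0055,0,0.0064,0,0]]'|grep wrist
python3 -c "
from h import *
tipinfo(-.018,-.004,.022)"
```

```text
wrist_force: [0.3, -0.0, 1.5]
t 43.0 edge (np.float64(-0.0134), np.float64(0.0005)) 0.0226 F [ 0.3 -0.   1.5]
delta [-0.0042 -0.0046  0.0018]
per 2mm in [-1.87e-03 -3.00e-05  7.00e-04]
```

Now in small steps to d of about −18 mm, which is x ≈ 15 mm, watching for contact with the deck.

```bash
python3 steer.py '[[-0.001,0,0.0004,0,0],[-0.0019,0,0.0007,0,0],[-0.0019,0,0.0007,0,0]]'|grep wrist
python3 steer.py '[[-0.0009,0,0.0004,0,0],[-0.0019,0,0.0007,0,0],[-0.0019,0,0.0007,0,0]]'|grep wrist
python3 -c "
from h import *
tipinfo(-.019,-.004,.022)
s=grab('scene');m=red(s['img'])[236:262,245:275]>0
[print(236+i,''.join('#' if x else '.' for x in r)) for i,r in enumerate(m) if r.any()]"
```

```text
wrist_force: [0.6, 0.5, -0.7]
wrist_force: [2.4, 4.2, 0.3]
t 43.75 edge (np.float64(-0.0166), np.float64(0.0006)) 0.0226 F [2.4 4.2 0.3]
delta [-0.0022 -0.0047  0.001 ]
per 2mm in [-1.87e-03 -3.00e-05  7.00e-04]
```

About 5 N of contact at the deck edge, with the fingertip about 14–15 mm inside. I'll back out and check.

```bash
python3 steer.py '[[0.03,0,-0.0105,0,0],[0.08,0,-0.03,0,0],[0.12,0,-0.07,0,0],[0.12,0,-0.1,0,0]]'|grep -E 'eef|wrist'
python3 -c "
from h import *
tipinfo()
s=grab('scene');m=red(s['img'])[236:262,245:275]>0
[print(236+i,''.join('#' if x else '.' for x in r)) for i,r in enumerate(m) if r.any()]
print(np.round(ctrl.get_obs()['orientation'],3).tolist(),ctrl.get_obs()['qpos'].round(2))"
```

```text
eef_pos: [0.6518, -0.0274, 0.045]
wrist_force: [1.0, 0.1, 0.4]
t 44.3 edge (np.float64(0.133), np.float64(-0.0071)) 0.0735 F [1.  0.1 0.4]
243 ..........####................
244 ........######................
245 .......########...............
246 ......#########...............
247 .....#########................
248 ....###########...............
249 ....##########................
250 ....#########.................
251 .....#######..................
252 .......####...................
[[0.384, 0.922, -0.046], [0.855, -0.374, -0.359], [-0.349, 0.098, -0.932]] [ 0.03  0.78  1.26 -0.39  1.19  0.6 ]
```

The red edge moved in by about 2 px, so the butt is now about 14–15 mm inside. Now the door: I'll stage the closed fingers on the robot side of the pull.

```bash
python3 -c "
from h import *
tipinfo(.05,-.148,.06)
R=ctrl.get_obs()['orientation']
print('in&down',(R.T@np.array([*(-.047*OUT),-.038])).round(4),'Y .1',(R.T@np.array([*(.1*Y),0])).round(4))"
```

```text
t 44.35 edge (np.float64(0.1338), np.float64(-0.0053)) 0.0782 F [2.3 0.4 3.6]
delta [-0.0747 -0.1452  0.0321]
per 2mm in [-1.87e-03 -4.00e-05  7.00e-04]
in&down [-0.0308 -0.0046  0.0518] Y .1 [0.0018 0.0995 0.0098]
```

```bash
python3 steer.py '[[0,-0.06,0,0,0],[-0.02,-0.12,0.01,0,0],[-0.055,-0.145,0.02,0,0],[-0.0747,-0.145,0.032,0,0],[-0.0747,-0.145,0.032,0,0]]'|grep -E 'wrist'; python3 -c "
from h import *
tipinfo(.003,-.148,.022)
d=grab('side');R=ctrl.get_obs()['orientation'];print(R.round(3).tolist())"
```

```text
wrist_force: [0.3, 0.2, 0.7]
t 44.98 edge (np.float64(0.0451), np.float64(-0.1497)) 0.0566 F [0.3 0.2 0.7]
delta [-0.0273 -0.0021  0.0472]
per 2mm in [-1.87e-03 -3.00e-05  7.00e-04]
[[0.387, 0.921, -0.053], [0.853, -0.379, -0.359], [-0.351, 0.093, -0.932]]
```

```bash
python3 steer.py '[[0,-0.002,0.03,0,0],[-0.015,-0.002,0.047,0,0],[-0.027,-0.002,0.047,0,0],[-0.027,-0.002,0.047,0,0]]'|grep -E 'wrist'; python3 -c "
from h import *
tipinfo(.003,-.148,.022)"; python3 steer.py '[[0,0.01,0.001,0,0],[0,0.02,0.002,0,0],[0.0005,0.03,0.003,0,0],[0.001,0.045,0.0045,0,0],[0.001,0.06,0.006,0,0]]'|grep -E 'wrist';python3 -c "
from h import *
tipinfo(.003,-.026,.022)"
```

```text
wrist_force: [0.2, -1.3, 0.6]
t 45.52 edge (np.float64(0.005), np.float64(-0.1467)) 0.0228 F [ 0.2 -1.3  0.6]
delta [-0.0018 -0.0014  0.0014]
per 2mm in [-1.87e-03 -3.00e-05  7.00e-04]
wrist_force: [-0.8, 0.7, -0.3]
t 46.15 edge (np.float64(0.005), np.float64(-0.0863)) 0.0216 F [-0.8  0.7 -0.3]
delta [-0.001   0.06    0.0059]
per 2mm in [-1.87e-03 -3.00e-05  7.00e-04]
```

About 1 N along −Y, so the door is moving. I'll continue to the stop.

```bash
python3 steer.py '[[0,0.015,0.0015,0,0],[0.0005,0.03,0.003,0,0],[0.001,0.042,0.004,0,0],[0.001,0.05,0.005,0,0],[0.001,0.056,0.0055,0,0]]'|grep -E 'wrist';for i in 1 2 3; do python3 steer.py '[[0,0.001,0,0,0],[0,0.002,0,0,0],[0,0.002,0,0,0]]'|grep -E 'wrist'; done;python3 -c "
from h import *
tipinfo(.003,-.026,.022)"
```

```text
wrist_force: [-0.2, 0.9, -0.7]
wrist_force: [-0.7, 0.6, -0.5]
wrist_force: [-0.9, -0.2, 0.7]
wrist_force: [-0.4, -0.3, -0.4]
t 47.9 edge (np.float64(0.0047), np.float64(-0.0247)) 0.022 F [-0.4 -0.3 -0.4]
delta [-0.0017 -0.0013  0.0005]
per 2mm in [-1.87e-03 -3.00e-05  7.00e-04]
```

```bash
for i in 1 2 3 4; do python3 steer.py '[[0,0.001,0,0,0],[0,0.002,0,0,0]]'|grep -E 'wrist'; done;python3 -c "
from h import *
tipinfo()
s=grab('scene');m=red(s['img'])[236:262,245:275]>0;print('red',m.sum())"
```

```text
wrist_force: [-4.6, 3.2, 0.6]
wrist_force: [-9.7, 6.5, 5.4]
wrist_force: [-16.2, 10.4, 9.3]
wrist_force: [-20.5, 14.4, 12.8]
t 48.9 edge (np.float64(0.0047), np.float64(-0.0232)) 0.022 F [-20.5  14.4  12.8]
red 0
```

It's firmly against the stop, at the expected position. I'll back away and check.

```bash
python3 steer.py '[[0,-0.012,0,0,0],[0,-0.015,0,0,0],[0.04,-0.015,-0.015,0,0],[0.09,-0.015,-0.06,0,0],[0.13,-0.03,-0.12,0,0]]'|grep -E 'wrist|eef'; python3 steer.py '[[0.03,-0.05,-0.04,0,0],[0.05,-0.1,-0.09,0,0],[0.05,-0.1,-0.12,0,0]]'|grep eef
python3 - <<'E'
from h import *
s=grab('scene');im=s['img'];m=red(im)[236:262,240:275]>0;print('red',m.sum())
for j in(.109,.099,0):
    print(j,[proj(s,[*(B+dd*OUT+(-.110+j)*Y),z]).round(1).tolist() for dd,z in((.015,.052),(.015,.017))])
h=cv2.cvtColor(im,cv2.COLOR_BGR2HSV)
for v in range(232,264,2):print(v,*[f'{h[v,u,1]:3d}/{h[v,u,2]:3d}' for u in range(252,284,2)])
a=cv2.imread('pics/scene0.png')
D=cv2.absdiff(im,a).max(2);n,l,st,c=cv2.connectedComponentsWithStats((cv2.medianBlur(D,3)>45).astype('uint8'))
print([(st[i].tolist()) for i in range(1,n) if st[i,4]>40])
E
```

```text
eef_pos: [0.6211, 0.0119, 0.0492]
wrist_force: [1.7, 0.8, -0.4]
eef_pos: [0.5521, 0.1365, 0.1349]
red 0
0.109 [[266.1, 242.3], [266.8, 253.5]]
0.099 [[268.4, 240.3], [269.1, 251.5]]
0 [[290.1, 221.4], [290.5, 232.3]]
232 130/180 128/180 126/180 130/180 133/175 146/155 170/123 168/105 161/106 155/110 153/120 133/153 137/155 138/126 144/ 94 138/ 89
234 129/180 128/180 129/178 135/172 148/148 167/116 165/102 160/105 170/105 172/104 151/123 137/155 136/158 137/140 137/ 97 132/ 81
236 129/180 128/179 139/169 159/143 169/113 170/102 169/104 164/107 167/107 173/106 159/120 135/155 134/154 140/122 138/ 85 134/ 78
238 130/178 139/165 161/136 170/111 168/100 171/106 168/108 167/104 165/105 173/103 156/118 139/147 134/137 154/111 158/100  75/ 85
240 145/162 162/129 165/108 163/103 153/118 147/130 152/121 159/112 168/106 164/107 153/118 137/130 137/127 147/116  91/ 98  15/ 99
242 160/126 166/106 159/104 162/107 142/129 138/152 133/163 135/162 156/126 165/111 157/114 135/127 136/118  68/116  15/105   5/102
244 171/103 164/104 161/109 160/105 144/103 142/117 132/143 133/157 143/125 158/110 167/122
[... 1078 characters left out ...]
92   5/193   5/193
262 169/121 131/121  41/138   9/164   4/171   4/172   4/172   4/172   6/173   3/171   4/184   3/191   5/192   4/192   5/193   5/193
[[414, 0, 30, 18, 377], [444, 0, 15, 20, 156], [512, 0, 56, 69, 1970], [363, 6, 38, 59, 936], [417, 20, 32, 12, 192], [368, 29, 111, 176, 6738], [368, 62, 10, 5, 41], [436, 63, 40, 25, 520], [511, 70, 11, 13, 89], [317, 73, 7, 15, 55], [479, 76, 5, 13, 41], [487, 76, 76, 34, 1055], [325, 78, 22, 36, 379], [243, 122, 85, 33, 1159], [367, 136, 9, 7, 46], [291, 158, 15, 4, 49], [368, 163, 16, 8, 51], [262, 164, 100, 108, 3302], [327, 168, 47, 18, 220], [415, 179, 21, 9, 132], [448, 184, 22, 13, 193], [250, 244, 11, 10, 77], [268, 254, 17, 8, 48]]
```

The pull is at (262–267, 241–253), which matches 0.109, with no red showing and nothing else changed. Handing in.

```bash
python3 -c "
from h import *
print(ctrl.get_obs()['t']);print(ctrl.finish_job())"
```

```text
50.0
the job is handed in; nothing more can be done
None
```

I drew the lighter out, laid it flat in front of the caddy, let go, and slid it back nozzle first with its butt about 14 mm inside; the door is shut against its stop, no other object was seen to move, and I handed in at 50 s.

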